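# Put the stain-care kit back in its spring-clip rack

### The job

Put the stain-care kit away in the grey clip rack. First push the empty yellow thermometer case down into the clip with the orange jaws until it snaps onto its saddles, open end towards the front of the rack, away from the orange end stop, and only then slide the rod of the white probe thermometer into the case until its handle meets the case. Push every spotting brush that is there into a blue-jawed clip of its own, lying lengthwise in the middle of the clip, and leave the other things on the counter where they are.

Things in the scene. Friction and masses are not known exactly. Their poses are not given: they have to be found in the camera images.
- rack: grey clip rack fixed to the counter, base plate 146 mm (x) x 268 (y) x 8; origin: centre of its underside; x runs along the tools, from the front (robot side) to the back, z up. Four clips side by side in y, 66 mm apart: three blue, and an orange one at the +y end. In each, two sprung jaws, one a side, hinged under the tool, and saddles that carry the tool's underside 28 mm above the counter
- slot_a (a point): blue spring clip for one brush; point: middle of the clip at saddle height (28 mm above the counter), where the middle of a brush's underside comes to rest; axes as the rack's. A 24 mm wide tool pushed straight down (some 10 to 15 N) spreads the jaws, sinks onto the saddles (50 mm in front of and behind the middle), and the jaws' nubs close over its top edges
- slot_b (a point): blue spring clip like slot_a. Each jaw of a clip has two prongs, 34 mm in front of and behind the middle, 12 mm long in x; between them 56 mm are open for the fingers that hold a tool by its middle. Prongs are 70 mm high over the counter; free width between jaws 35 mm at the top, narrowing at 25 degrees to 18 mm between the nubs 51 mm above the counter
- slot_c (a point): blue spring clip like slot_a. At every saddle two fixed cheeks, 29 mm apart and 8 mm higher than the saddle, keep the tool from going sideways; in the blue clips end lugs 65 mm in front of and behind the middle, 9 mm higher than the saddles, keep a brush from sliding out lengthwise (it has 7 mm of play each way)
- slot_case (a point): the clip with orange jaws, for the thermometer case; point and axes as for the blue clips, where the middle of the case's underside comes to rest. Behind it (+x) stands an orange end stop, its face 61 mm from this point and 42 mm above the counter, that keeps the case from being pushed back more than 6 mm. The case's open end belongs at the -x side
- case: yellow thermometer case, 110 mm (its x) x 24 x 20 mm high, 80 g; a cavity 14 x 14 mm, 100 mm deep, runs along its middle from the open end at -x; origin: centre of the underside; lies flat on the counter at the start
- case_mouth (a point): centre of the open end of the case, 55 mm from its origin towards -x and 10 mm above its underside; axes as the case's
- probe: white probe thermometer, 90 g: block handle 64 mm (x) x 24 x 20 mm high with a small display on top, from whose +x end a round steel rod, 11 mm in diameter and 78 mm long with a tapered tip, points along +x, 10 mm above the handle's underside; origin: centre of the handle's underside; lies flat at the start
- probe_shoulder (a point): centre of the handle's +x end face, where the rod leaves it (32 mm from the probe's origin, 10 mm above its underside); comes to the mouth of the case when the probe is home; axes as the probe's
- brush_red: stain-spotting brush with a red block handle, straight, 116 mm long (along its x) x 24 wide x 20 high, 70 g, steel band and a white bristle tuft (last 15 mm, 21 wide) at its +x end; origin: centre of the underside; lies flat on the counter at the start; may be absent
- brush_green: stain-spotting brush with a green block handle, straight, 116 mm long (along its x) x 24 wide x 20 high, 70 g, steel band and a white bristle tuft (last 15 mm, 21 wide) at its +x end; origin: centre of the underside; lies flat on the counter at the start; may be absent
- brush_wood: stain-spotting brush with a plain light wooden block handle, straight, 116 mm long (along its x) x 24 wide x 20 high, 70 g, steel band and a white bristle tuft (last 15 mm, 21 wide) at its +x end; origin: centre of the underside; lies flat on the counter at the start; may be absent
- stain_gel: bystander: light blue and white tube lying flat, 48 x 156 mm, 33 mm high; origin: centre of the underside
- soap_dish: bystander: white soap dish with a piece of soap, 88 x 123 mm, 27 mm high; origin: centre of the underside
- pill_jar: bystander: small glass spice jar with a dark cap, 44 mm in diameter, 105 mm high; origin: centre of the underside
There are look-alikes about, which are no part of the job. There is more than one size of the case; the job needs the larger.

How it is judged:
By the outcome, as a careful person would: the job done as asked, in the order asked, and still so for the second after the job is handed in, with the robot touching nothing.
Of brush_red, brush_green, brush_wood only 2 to 3 are there at a start; the rules pass over those that are not, and their reading is None.
At some moment in a run one of brush_red, brush_green, brush_wood may be knocked a few centimetres aside while the robot is not near it.
It also fails if it takes over 200 s, if anything falls off the work surface, if the arm or the gripper's body presses on something with over 40 N, if the wrist force passes 120 N, or if a joint passes its speed limit or range.

### The arm

A 7-joint arm with a two-finger parallel gripper is mounted at the origin on a cart in front of the work surface, level with it; the furniture and walls round the work are solid. World frame = base frame: x ahead of the robot, y to its left, z up, the work surface at z = 0. Lengths are in m, angles in rad, forces in N, time in s.
With the tool pointing down it reaches from about 0.425 to 0.875 m from the base axis. Payload 4.7 kg.
Tool frame: the origin (TCP) lies midway between the tips of the shut fingers; the grasp point (between the pads) lies 19 mm behind it (ctrl.grip_point_offset is the distance from the TCP to the grasp point, in m); z points along the fingers, y is the line along which they close (so a half turn about z gives the same grasp; the last joint's range is limited). The gripper opens to 87 mm and grips with 3 to 60 N. Pads are 19 mm wide; open, the fingers measure 117 mm over their backs; the gripper's body (75 mm by 190 mm) begins 51 mm behind the grasp point.
Start: joints at [1.154, 0.321, -0.07, 1.45, 0.023, 1.371, -0.057], TCP at [0.271, -0.591, 0.223] pointing down, gripper open.
Joint ranges: [-2.86, 2.86], [-0.3, 2.09], [-1.38, 1.24], [0.06, 2.45], [-1.56, 4.7], [0.09, 2.05], [-2.69, 2.69]. Speed limits (rad/s): [2.57, 2.57, 3.14, 3.14, 3.14, 3.14, 3.14].

### API

Orientations are given as a rotation vector (axis times angle).
In Python, from bench import ctrl gives the robot as it stands.
- The arm moves only by the tool move_arm, never from a script. Its argument "increments" is text: rows parted by semicolons, each of 7 numbers parted by spaces: the shift along the world's x, y, z in mm, then the turn, a rotation vector about the world's x, y, z in degrees, then the closure in counts, from 0 (fully open) to 255 (shut). A call has exactly 8 rows; each row shifts and turns the commanded pose from where the row before left it; what a row does not reach is not made up. A row lasts 1/12 s, in which the tool goes at most 41.7 mm and 7.16 degrees, less where a joint would pass 70% of its speed; a pose out of reach is approached as far as the arm can. A call with a gripper value outside its range is refused whole. The fingers move at their own pace and stop on an object; "grip_force" is the grip in N (left out, the last holds). Time passes only in rows, so rows that do not move let the fingers close, or fill a call up. It gives the time, the measured TCP pose, the force, the opening and the grip force at its end, in the units of the state.
- ctrl.get_state(): the state, without advancing time (a new reading comes with each control period).
- ctrl.get_image(name): name is "side" or "top" or "wrist"; returns a dict with "frame" (400x640x3 uint8, red, green, blue), "depth" (400x640 float32, m along the optical axis (not along the pixel's ray), 0 where there is no reading), "fx", "fy", "cx", "cy" (pixels), "k1" (the pictures are not rectified: a ray, as slopes to the right and down, at radius r is drawn at 1 + k1 r^2 times it, then the intrinsics apply), "position" and "orientation" of the camera in the world. Camera axes: x right, y down, z forward; pixel columns grow to the right and rows downward; lengths in m; the calibration is good to about 2 mm. A picture is of the moment at which its call begins.
- ctrl.close_job(): hands the job in; it is judged then, once.
Trained networks look in a picture, given as the dict that the camera call returned (one of the last four; its "shot" number tells which), for a name from the list of things; names that differ only in an ending like _2 or _b are one class to them, and where a whole thing is asked for, a point or a joint stands for the part that bears it (a point fixed in the world has none). Each returns a list of dicts, best first, with "score" (0 to 1); they miss things now and then, are a little off and sometimes report something else, mostly with a low value. They report only what shows in the picture. A call takes as long as a camera call. They do not tell look-alikes from the thing itself.
- ctrl.find_in(target, picture): "centre" ([x, y, z] in m, in world coordinates, good to about 4 mm: the middle of the surface that is visible of it).
- ctrl.silhouettes(target, picture): "region" (400x640 bool, what is visible of it).
The state is a dict: "time": time; "joint_positions": joint angles; "qd": joint speeds; "joint_torque": joint torques, N m; "position": TCP position; "tool_rot": TCP orientation; "ft_force": force on the tool from outside, world axes, zero at the start; "torque": the same for the moment, N m; "grip_width": opening from 0.0 (shut) to 1.0 (fully open); "grip_force": force on a finger pad.
Only numpy, scipy, OpenCV 4.12 (cv2) and the standard library are available. Lean on these libraries where they do the work, as an engineer would, in place of code of your own. Each camera call takes 0.05 s, during which the arm holds its last target. There are 200 camera calls.

## Working session

There is one attempt and no reset: what is moved stays moved. The work goes in short steps, Python scripts to look and compute and a tool call to move; the robot and the scene stay as the last step left them, time stands still between calls to the robot, and variables do not carry over. Pictures are saved under pics/ and viewed, at most 14 in all, crops included, and the job is handed in when it is done.

Besides the shell and the picture viewer there is one more tool, called as name(argument=value, ...) on one line, values as JSON. move_arm: Moves the arm, as the interface text tells. Its arguments: {"type":"object","properties":{"increments":{"type":"string"},"grip_force":{"type":"number"}},"required":["increments"]}

```bash
ls; mkdir -p pics; python3 - <<'E'
from bench import ctrl
import cv2,numpy as np,pickle
s=ctrl.get_state();print({k:np.round(v,3).tolist() for k,v in s.items()})
for n in("top","side"):
    p=ctrl.get_image(n)
    cv2.imwrite(f"pics/{n}0.png",p["frame"][:,:,::-1]);pickle.dump(p,open(f"{n}0.pkl","wb"))
    print(n,p["shot"],p["fx"],p["cx"],p["cy"],p["k1"],p["position"],p["orientation"])
    for t in("rack","case","probe","brush_red","brush_green","brush_wood"):
        print(t,[(np.round(d["centre"],3).tolist(),round(d["score"],2)) for d in ctrl.find_in(t,p)])
E
```

```text
pics
{'time': 0.0, 'joint_positions': [1.154, 0.322, -0.07, 1.452, 0.023, 1.371, -0.057], 'qd': [-0.001, -0.001, -0.001, 0.001, -0.0, -0.0, -0.002], 'joint_torque': [-0.001, -49.129, -0.404, -31.253, -0.064, 0.044, 0.0], 'position': [0.271, -0.59, 0.221], 'tool_rot': [-3.067, -0.671, 0.001], 'ft_force': [0.613, -0.735, 0.232], 'torque': [0.01, 0.032, 0.018], 'grip_force': 0.0, 'grip_width': 0.999}
top 1 437.95885104847184 320.0273001515433 202.68256499879953 -0.002207399990131405 [0.27498492 0.31253159 0.91762772] [-2.10195309  2.11185023 -0.15417983]
rack [([0.552, 0.363, 0.008], 0.96)]
case [([0.197, 0.345, 0.015], 0.91), ([0.494, 0.207, 0.021], 0.65), ([0.322, 0.386, 0.017], 0.35)]
probe [([0.551, 0.361, 0.01], 0.7), ([0.429, 0.317, 0.014], 0.64)]
brush_red [([0.428, 0.116, 0.019], 0.59)]
brush_green []
brush_wood [([0.389, 0.197, 0.02], 0.88)]
side 2 516.5591840383096 316.28889457001515 199.74997428384685 -0.17260383628095416 [ 0.43135949 -0.60014756  0.60469444] [-2.09688307  0.06031193 -0.00560708]
rack [([0.555, 0.337, 0.02], 0.57)]
case [([0.498, 0.199, 0.017], 0.81), ([0.196, 0.344, 0.018], 0.74)]
probe [([0.439, 0.301, 0.016], 0.74), ([0.691, 0.374, 0.067], 0.4)]
brush_red [([0.423, 0.104, 0.018], 0.82), ([0.559, 0.339, 0.024], 0.54), ([0.494, 0.2, 0.019], 0.31)]
brush_green [([0.337, 0.286, 0.017], 0.69), ([0.321, 0.384, 0.017], 0.63)]
brush_wood [([0.386, 0.19, 0.018], 0.6)]
```

View pics/top0.png

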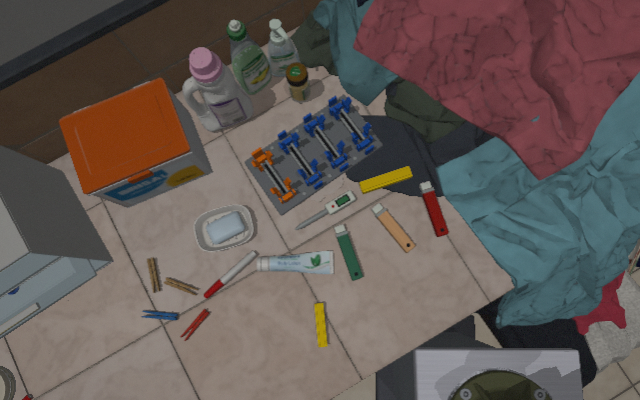

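View pics/side0.png

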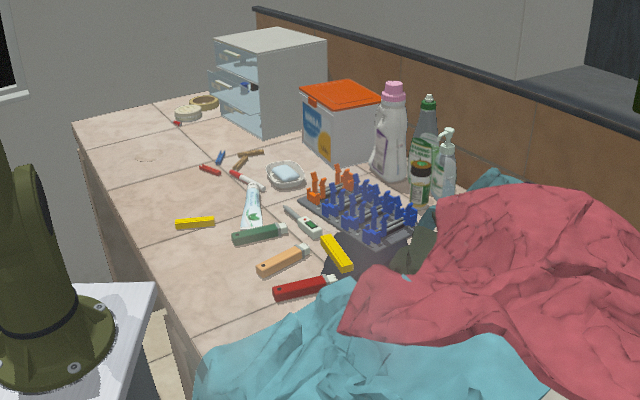

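Candidates. Cases: yellow at top (386,180) and yellow at (321,325), so I'll measure their lengths. Probe: white with display at (330,210). The red/white pen at (230,275) is a look-alike. Brushes: red (433,208), wood (393,227) and green (347,252) are all present.

```bash
cat >h.py <<'E'
import numpy as np,cv2
from scipy.spatial.transform import Rotation as R
def cloud(p):
    h,w=p["depth"].shape
    v,u=np.mgrid[:h,:w].astype(float)
    x=(u-p["cx"])/p["fx"];y=(v-p["cy"])/p["fy"]
    a,b=x.copy(),y.copy()
    for _ in range(8):
        f=1+p["k1"]*(a*a+b*b);a,b=x/f,y/f
    d=p["depth"];c=np.dstack([a*d,b*d,d])
    return c@R.from_rotvec(p["orientation"]).as_matrix().T+p["position"]
def proj(p,X):
    c=R.from_rotvec(p["orientation"]).inv().apply(np.atleast_2d(X)-p["position"])
    s=c[:,:2]/c[:,2:];s=s*(1+p["k1"]*(s**2).sum(1,keepdims=True))
    return s*[p["fx"],p["fy"]]+[p["cx"],p["cy"]]
def rect(P):
    "centre, length, width, angle of long axis (deg) in world xy"
    (cx,cy),(w,h),a=cv2.minAreaRect((P[:,:2]*1000).astype(np.float32))
    if w<h:w,h,a=h,w,a+90
    return np.round([cx,cy,w,h,(a+90)%180-90],1)
def blob(p,C,u,v,zmin=.010,zmax=.03,r=45):
    "points of the raised thing at pixel u,v"
    m=((C[...,2]>zmin)&(C[...,2]<zmax)&(p["depth"]>0)).astype(np.uint8)
    n,l=cv2.connectedComponents(m)
    k=l[v-3:v+4,u-3:u+4];k=k[k>0]
    return l==np.bincount(k).argmax()
E
python3 - <<'E'
from h import *
import pickle
p=pickle.load(open("top0.pkl","rb"));C=cloud(p)
for n,u,v in(("caseA",386,180),("caseB",321,325),("probe",340,205),("red",433,212),("wood",393,227),("green",347,252),("gel",295,262)):
    m=blob(p,C,u,v);P=C[m];print(n,m.sum(),rect(P),np.round(np.median(P[:,2]),4))
# counter/rack
def tab(u,v):return np.round(C[v-2:v+3,u-2:u+3].reshape(-1,3).mean(0),4)
print("counter",tab(280,345),tab(250,330),tab(440,270))
f=p["frame"].astype(int);h=cv2.cvtColor(p["frame"],cv2.COLOR_RGB2HSV)
blue=(h[...,0]>100)&(h[...,0]<125)&(h[...,1]>150);org=(h[...,0]<18)&(h[...,1]>180)
reg=np.zeros_like(blue);reg[90:215,240:385]=1
for n,k in(("blue",blue),("org",org)):
    P=C[k&reg&(C[...,2]>.03)&(C[...,2]<.08)];print(n,len(P),rect(P),np.percentile(P[:,2],[5,50,95]))
P=C[reg&(C[...,2]>.004)&(C[...,2]<.012)];print("base",rect(P),np.median(P[:,2]))
a=p["frame"][80:220,235:455];b=p["frame"][290:360,280:370]
cv2.imwrite("pics/cr1.png",cv2.resize(a,None,fx=3.6,fy=3.6,interpolation=2)[:,:,::-1])
E
```

```text
caseA 633 [494.5 209.4 109.9  27.7 -71.6] 0.0209
caseB 413 [196.9 346.4  84.7  18.7   5.7] 0.0162
probe 537 [425.5 338.1 140.2  24.3 -59.3] 0.0194
red 2161 [411.   39.  299.4 134.4  59.4] 0.0208
wood 684 [391.8 196.9 116.4  24.8  37.6] 0.0206
green 663 [341.5 289.9 116.2  24.3  19.3] 0.0205
gel 794 [320.5 412.5 125.1  40.8 -89.9] 0.0202
counter [0.1552 0.4292 0.001 ] [ 0.1841  0.4911 -0.    ] [0.304  0.102  0.0004]
blue 816 [573.  335.3 175.1 140.2 -54.9] [0.03107546 0.05410651 0.07123837]
org 249 [502.3 447.6 121.1  42.1  34.7] [0.03061864 0.05781172 0.07145998]
base [559.3 365.7 311.9 282.9  88.4] 0.008190032526454616
```

View pics/cr1.png

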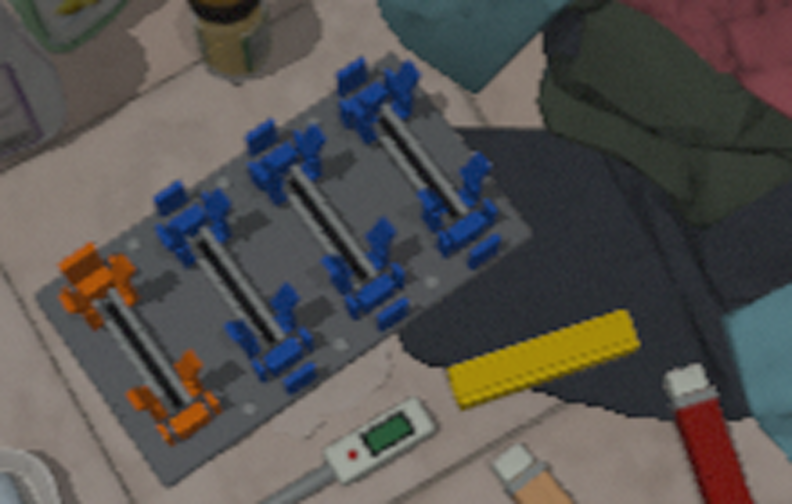

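```bash
python3 - <<'E'
from h import *
import pickle
from scipy.optimize import least_squares
from scipy.spatial import cKDTree
p=pickle.load(open("top0.pkl","rb"));C=cloud(p)
reg=np.zeros((400,640),bool);reg[90:215,240:385]=1
m=reg&(C[...,2]>.060)&(C[...,2]<.078)
h=cv2.cvtColor(p["frame"],cv2.COLOR_RGB2HSV)
m&=(h[...,1]>130)
n,l,st,ce=cv2.connectedComponentsWithStats(m.astype(np.uint8))
Q=np.array([C[l==i].mean(0) for i in range(1,n) if st[i,4]>=4]);print(len(Q),np.round(Q*1000).tolist())
def model(w):return np.array([[x,s+d*w] for s in(-.099,-.033,.033,.099) for x in(-.034,.034) for d in(-1,1)])
def tf(t,M):
    c,s=np.cos(t[2]),np.sin(t[2]);return M@np.array([[c,s],[-s,c]])+t[:2]
def res(t):
    M=tf(t,model(t[3]));d,_=cKDTree(M).query(Q[:,:2]);return d
r=least_squares(res,[.553,.365,.61,.02],loss="soft_l1",f_scale=.003)
print(r.x,np.degrees(r.x[2]),np.round(r.fun*1000,1))
for nm,y in zip(("case","b1","b2","b3"),(.099,.033,-.033,-.099)):print(nm,tf(r.x,np.array([[0,y]])))
# red brush, by saturation
k=(h[...,1]>170)&((h[...,0]<6)|(h[...,0]>174))&(C[...,2]>.012)&(C[...,2]<.03);z=np.zeros_like(k);z[175:240,415:450]=1
print("red handle",rect(C[k&z]))
# probe: handle & rod
k=blob(p,C,340,205);P=C[k];ax=np.array([np.cos(np.radians(-59.3)),np.sin(np.radians(-59.3))]);t=P[:,:2]@ax
print("handle",rect(P[t>t.max()-.06]),"rod",rect(P[t<t.max()-.075]))
s=cv2.imread("pics/side0.png")[180:310,160:370]
cv2.imwrite("pics/cr2.png",cv2.resize(s,None,fx=3.8,fy=3.8,interpolation=2))
E
```

```text
16 [[648.0, 288.0, 67.0], [628.0, 315.0, 68.0], [611.0, 341.0, 67.0], [593.0, 248.0, 67.0], [591.0, 369.0, 68.0], [573.0, 395.0, 67.0], [573.0, 276.0, 68.0], [555.0, 303.0, 67.0], [553.0, 422.0, 68.0], [535.0, 449.0, 67.0], [535.0, 330.0, 68.0], [518.0, 356.0, 68.0], [516.0, 477.0, 68.0], [498.0, 384.0, 68.0], [480.0, 410.0, 68.0], [460.0, 438.0, 68.0]]
[0.55408342 0.36255139 0.60961878 0.01692595] 34.928583453398346 [0.8 0.8 0.6 0.4 0.3 0.  0.4 0.5 0.5 0.5 0.1 0.6 0.3 0.1 0.9 0.2]
case [[0.49740048 0.44371816]]
b1 [[0.5351891  0.38960698]]
b2 [[0.57297773 0.33549581]]
b3 [[0.61076636 0.28138463]]
red handle [419.2 109.9  91.9  22.   16. ]
handle [446.  303.6  59.9  24.3 -59.3] rod [406.2 370.6  64.5  11.5 -58.1]
```

View pics/cr2.png

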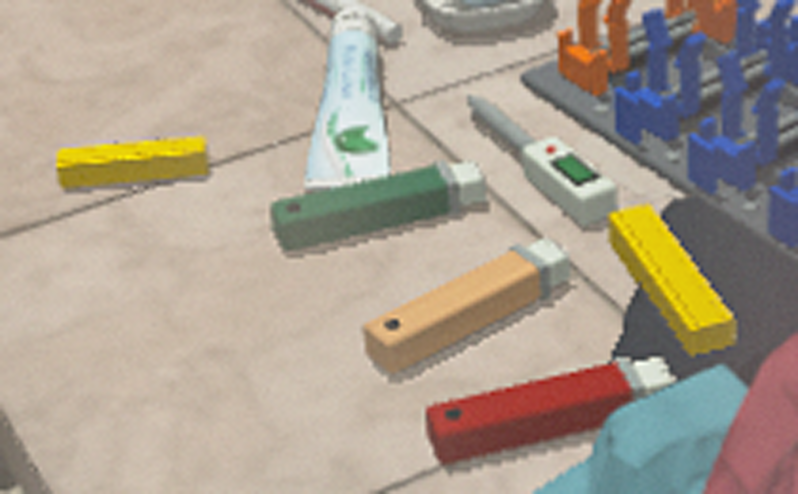

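Case A (386,180) measures 110×24 mm, so it is the larger one and the one needed; B at (321,325) is 85×19. In the crop, the near end of A is solid, so its mouth should be at the far end, which I'll confirm with the wrist camera. The rack fit is good: centre (554,363), yaw 34.9°.

```bash
cat >>h.py <<'E'
def yaw(s):
    x=R.from_rotvec(s["tool_rot"]).apply([1,0,0]);return np.degrees(np.arctan2(x[1],x[0]))
def go(x,y,z,a,s=None):
    "print the rows needed to get to x,y,z (mm), tool-x yaw a (deg)"
    from bench import ctrl
    s=s or ctrl.get_state();Rc=R.from_rotvec(s["tool_rot"])
    Rt=R.from_euler("z",a,degrees=True)*R.from_rotvec([np.pi,0,0])
    d=np.array([x,y,z])-np.array(s["position"])*1000
    rv=np.degrees((Rt*Rc.inv()).as_rotvec())
    print("d",np.round(d,1),"rot",np.round(rv,2),"yaw",round(yaw(s),1),"/8:",np.round(d/8,1),np.round(rv/8,2))
E
python3 - <<'E'
from h import *
import pickle
from bench import ctrl
p=pickle.load(open("top0.pkl","rb"));C=cloud(p)
for a in((.271,-.59),(.45,-.3),(.55,-.2),(.55,-.05),(.494,.1)):
    m=np.hypot(C[...,0]-a[0],C[...,1]-a[1])<.13;print(a,m.sum(),np.percentile(C[m][:,2],99.5).round(3) if m.any() else None)
go(550,-200,280,54);go(494.5,209.4,200,108.4)
print(ctrl.get_state()["joint_positions"])
E
```

```text
(0.271, -0.59) 1903 -0.478
(0.45, -0.3) 5667 0.141
(0.55, -0.2) 12425 0.206
(0.55, -0.05) 18166 0.181
(0.494, 0.1) 14088 0.144
d [278.6 390.6  57.4] rot [1.000e-02 0.000e+00 2.931e+01] yaw 24.7 /8: [34.8 48.8  7.2] [0.   0.   3.66]
d [223.1 800.  -22.6] rot [1.000e-02 1.000e-02 8.371e+01] yaw 24.7 /8: [ 27.9 100.   -2.8] [ 0.    0.   10.46]
[ 1.15408711  0.32098415 -0.07010811  1.45048029  0.02261039  1.37078645
 -0.05686682]
```

move_arm(increments="22 30 12 0 0 3.5 0;22 30 12 0 0 3.5 0;22 30 12 0 0 3.5 0;22 30 12 0 0 3.5 0;22 30 12 0 0 3.5 0;22 30 12 0 0 3.5 0;22 30 12 0 0 3.5 0;22 30 12 0 0 3.5 0", grip_force=40)

```text
time: 1.37
position: [0.4482, -0.349, 0.3195]
tool_rot: [2.813, 1.398, 0.0]
ft_force: [0.1, -0.0, 0.2]
grip_width: 1.003
grip_force: 0.0
```

move_arm(increments="10 37 0 0 0 3.5 0;10 37 0 0 0 3.5 0;10 37 0 0 0 3.5 0;10 37 0 0 0 3.5 0;10 37 0 0 0 3.5 0;10 37 0 0 0 3.5 0;10 37 0 0 0 3.5 0;10 37 0 0 0 3.5 0")

```text
time: 2.03
position: [0.5275, -0.0528, 0.319]
tool_rot: [2.391, 2.036, 0.0]
ft_force: [0.8, -0.7, -0.0]
grip_width: 1.001
grip_force: 0.0
```

move_arm(increments="-4 33 -9 0 0 3.5 0;-4 33 -9 0 0 3.5 0;-4 33 -9 0 0 3.5 0;-4 33 -9 0 0 3.5 0;-4 33 -9 0 0 3.5 0;-4 33 -9 0 0 3.5 0;-4 33 -9 0 0 3.5 0;-4 33 -9 0 0 3.5 0")

```text
time: 2.7
position: [0.4951, 0.2108, 0.2466]
tool_rot: [1.827, 2.554, 0.001]
ft_force: [0.7, -0.0, 0.7]
grip_width: 0.997
grip_force: 0.0
```

```bash
python3 - <<'E'
from h import *
from bench import ctrl
p=ctrl.get_image("wrist");C=cloud(p);cv2.imwrite("pics/w1.png",p["frame"][:,:,::-1])
go(494.5,209.4,4,108.4)
print(p["position"],proj(p,[.4945,.2094,.02]))
h=cv2.cvtColor(p["frame"],cv2.COLOR_RGB2HSV)
k=(abs(h[...,0].astype(int)-26)<6)&(h[...,1]>150)&(C[...,2]>.012)&(C[...,2]<.03);print(k.sum(),rect(C[k]))
E
```

```text
d [   2.9   -9.5 -241.1] rot [-0.29 -0.11 -1.14] yaw 109.5 /8: [  0.4  -1.2 -30.1] [-0.04 -0.01 -0.14]
[0.4722678  0.27746526 0.40933504] [[316.62553783 173.98314096]]
1925 [492.9 213.3 106.9  23.2 -71.8]
```

View pics/w1.png

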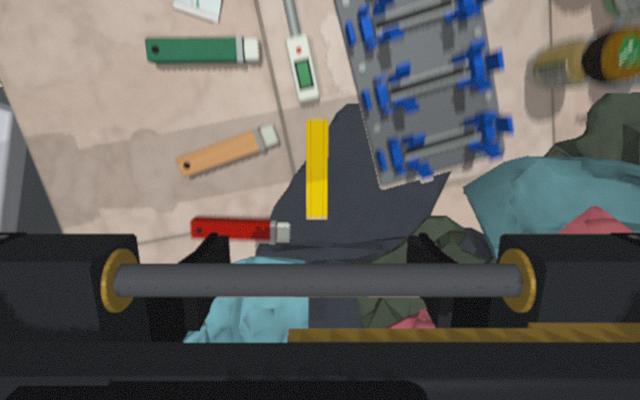

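The wrist view shows the case at (317,170) clear of its neighbours, with the fingers straddling it left and right. Descending.

move_arm(increments="1 -4 -20 0 0 -1 0;0 -3 -35 0 0 0 0;0 0 -35 0 0 0 0;0 0 -35 0 0 0 0;0 0 -35 0 0 0 0;0 0 -35 0 0 0 0;0 0 0 0 0 0 0;0 0 0 0 0 0 0")

```text
time: 3.42
position: [0.4951, 0.2019, 0.0507]
tool_rot: [-1.852, -2.534, 0.004]
ft_force: [0.9, 0.7, 0.9]
grip_width: 1.001
grip_force: 0.0
```

```bash
python3 - <<'E'
from h import *
from bench import ctrl
go(493.7,211.3,4,108.3)
p=ctrl.get_image("wrist");C=cloud(p)
go(493.7,211.3,4,108.3)
h=cv2.cvtColor(p["frame"],cv2.COLOR_RGB2HSV)
k=(abs(h[...,0].astype(int)-26)<6)&(h[...,1]>150)&(C[...,2]>.012)&(C[...,2]<.03);print(k.sum(),rect(C[k]))
E
```

```text
d [ -1.4   9.4 -46.7] rot [ 0.03 -0.21  0.61] yaw 107.7 /8: [-0.2  1.2 -5.8] [ 0.   -0.03  0.08]
d [ -3.2   8.6 -48.7] rot [-0.04  0.03  0.62] yaw 107.7 /8: [-0.4  1.1 -6.1] [-0.    0.    0.08]
6143 [535.4 225.2 111.3 110.1  18.2]
```

move_arm(increments="-2 8 0 0 0 0.6 0;0 0 -16 0 0 0 0;0 0 -15 0 0 0 0;0 0 -15 0 0 0 0;0 0 0 0 0 0 255;0 0 0 0 0 0 255;0 0 0 0 0 0 255;0 0 0 0 0 0 255", grip_force=40)

```text
time: 4.13
position: [0.4958, 0.2111, 0.0075]
tool_rot: [1.839, 2.545, 0.004]
ft_force: [0.4, 0.2, -0.4]
grip_width: 0.784
grip_force: 0.0
```

move_arm(increments="0 0 0 0 0 0 255;0 0 0 0 0 0 255;0 0 0 0 0 0 255;0 0 20 0 0 0 255;0 0 40 0 0 0 255;0 0 40 0 0 0 255;0 0 40 0 0 0 255;0 0 0 0 0 0 255")

```text
time: 4.8
position: [0.4988, 0.213, 0.1536]
tool_rot: [1.835, 2.54, 0.016]
ft_force: [1.8, 1.2, 0.6]
grip_width: 0.171
grip_force: 0.0
```

```bash
python3 - <<'E'
from h import *
from bench import ctrl
s=ctrl.get_state();print(s["position"],s["grip_width"],s["grip_force"],s["ft_force"])
go(497.4,443.7,140,214.9)
E
```

```text
[0.49880936 0.21304166 0.15363208] 0.1710826735306813 0.0 [1.78761838 1.21059    0.58698521]
d [ -1.4 230.7 -13.6] rot [ -0.82   0.32 106.6 ] yaw 108.3 /8: [-0.2 28.8 -1.7] [-0.1   0.04 13.32]
```

The fingers were still closing when I lifted, so nothing was gripped. I'll reopen, go back down and wait longer.

move_arm(increments="0 0 0 0 0 0 120;0 0 0 0 0 0 120;0 0 0 0 0 0 120;0 0 0 0 0 0 120;0 0 -20 0 0 0 120;0 0 -30 0 0 0 120;0 0 -20 0 0 0 120;0 0 0 0 0 0 120")

```text
time: 5.47
position: [0.4905, 0.2086, 0.0704]
tool_rot: [-1.836, -2.541, 0.012]
ft_force: [-0.6, -0.7, 0.6]
grip_width: 0.522
grip_force: 0.0
```

```bash
python3 - <<'E'
from h import *
from bench import ctrl
p=ctrl.get_image("top");C=cloud(p)
m=blob(p,C,386,180);print(m.sum(),rect(C[m]))
p=ctrl.get_image("wrist");C=cloud(p)
s=ctrl.get_state();print(s["position"],s["grip_width"])
go(493.7,211.3,4,108.3)
cv2.imwrite("pics/w2.png",p["frame"][:,:,::-1])
E
```

```text
8 [498.6 209.   13.6   2.1  15.6]
[0.49340007 0.21033017 0.07461618] 0.5261082456205884
d [  0.3   1.  -70.6] rot [ 0.   -0.17 -0.01] yaw 108.3 /8: [ 0.   0.1 -8.8] [ 0.   -0.02 -0.  ]
```

View pics/w2.png

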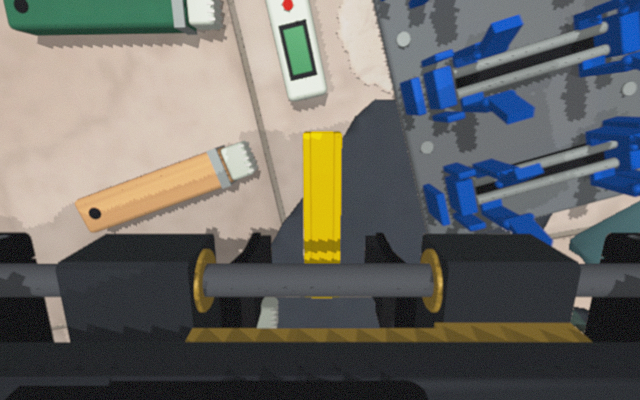

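The case at (322,200) hasn't moved and is centred between the fingers.

move_arm(increments="0 1 -30 0 0 0 120;0 0 -30 0 0 0 120;0 0 -10 0 0 0 120;0 0 0 0 0 0 120;0 0 0 0 0 0 255;0 0 0 0 0 0 255;0 0 0 0 0 0 255;0 0 0 0 0 0 255")

```text
time: 6.23
position: [0.4955, 0.2118, 0.0071]
tool_rot: [1.839, 2.545, 0.003]
ft_force: [-1.0, 0.7, 0.9]
grip_width: 0.311
grip_force: 0.2
```

move_arm(increments="0 0 0 0 0 0 255;0 0 0 0 0 0 255;0 0 0 0 0 0 255;0 0 0 0 0 0 255;0 0 0 0 0 0 255;0 0 0 0 0 0 255;0 0 0 0 0 0 255;0 0 0 0 0 0 255")

```text
time: 6.9
position: [0.4952, 0.2116, 0.0068]
tool_rot: [1.84, 2.545, 0.002]
ft_force: [-2.3, 0.1, 6.7]
grip_width: 0.268
grip_force: 40.0
```

move_arm(increments="0 0 10 0 0 0 255;0 0 40 0 0 0 255;0 0 40 0 0 0 255;0 0 40 0 0 0 255;0 14 0 0 0 6 255;0 14 0 0 0 6 255;0 14 0 0 0 6 255;0 14 0 0 0 6 255")

```text
time: 7.57
position: [0.4944, 0.2677, 0.1365]
tool_rot: [1.263, 2.875, 0.0]
ft_force: [-0.2, 0.3, -1.2]
grip_width: 0.269
grip_force: 40.0
```

move_arm(increments="0 17 0 0 0 6 255;0 17 0 0 0 6 255;0 17 0 0 0 6 255;0 17 0 0 0 6 255;0 17 0 0 0 6 255;0 17 0 0 0 6 255;0 17 0 0 0 6 255;0 17 0 0 0 6 255")

```text
time: 8.23
position: [0.4944, 0.4038, 0.1359]
tool_rot: [0.016, -3.142, 0.0]
ft_force: [-0.5, 0.1, 0.2]
grip_width: 0.272
grip_force: 40.0
```

move_arm(increments="0 8 0 0 0 6 255;0 8 0 0 0 6 255;0 8 0 0 0 6 255;0 8 0 0 0 6 255;0 8 0 0 0 6 255;0 0 0 0 0 4.6 255;0 0 0 0 0 0 255;0 0 0 0 0 0 255")

```text
time: 8.9
position: [0.4944, 0.443, 0.1356]
tool_rot: [0.938, -2.998, -0.0]
ft_force: [-0.4, -0.2, -1.0]
grip_width: 0.27
grip_force: 40.0
```

```bash
python3 - <<'E'
from h import *
from bench import ctrl
q=ctrl.get_image("side");D=cloud(q)
p=ctrl.get_image("wrist");C=cloud(p)
s=ctrl.get_state();print(s["position"],s["grip_width"],s["grip_force"])
go(497.4,443.7,140,214.9)
u=proj(q,s["position"])[0].astype(int);print(u)
a=cv2.resize(q["frame"][u[1]-60:u[1]+60,u[0]-60:u[0]+60],(480,480))
b=cv2.resize(p["frame"],(320,200)); b=np.vstack([b,np.zeros((280,320,3),np.uint8)])
cv2.imwrite("pics/s3.png",np.hstack([a,b])[:,:,::-1])
h=cv2.cvtColor(p["frame"],cv2.COLOR_RGB2HSV)
k=(abs(h[...,0].astype(int)-26)<6)&(h[...,1]>150)&(C[...,2]>.1);print(k.sum(),rect(C[k]),np.median(C[k][:,2]))
P=C[k][:,:2]-np.array(s["position"])[:2];t=P@[-.82,-.572];print("mouth-side extent from tcp",np.percentile(t,[1,99]))
E
```

```text
[0.49467937 0.44284162 0.13571171] 0.2714606038356272 39.99937176704407
d [2.7 0.9 4.3] rot [0.02 0.01 0.16] yaw -145.3 /8: [0.3 0.1 0.5] [0.   0.   0.02]
[327 145]
12503 [475.8 436.6 140.   93.2 -21.4] 0.14977689754900653
mouth-side extent from tcp [-0.0318209   0.05398202]
```

View pics/s3.png

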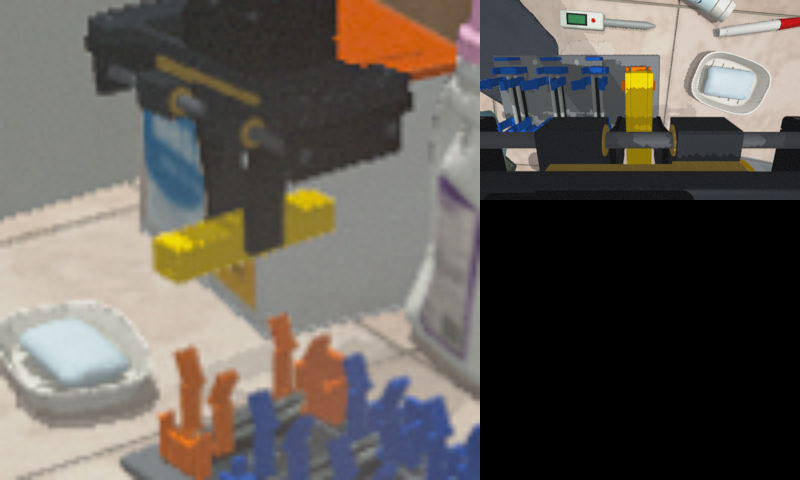

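The side view shows the case held above the orange clip, but the end face at (175,260) is ambiguous. I'll zoom in on both ends: this image, and the first side image for the other end.

```bash
python3 - <<'E'
from h import *
from bench import ctrl
import pickle
q=ctrl.get_image("side");D=cloud(q)
s=ctrl.get_state();T=np.array(s["position"])
o=pickle.load(open("side0.pkl","rb"))
ax=np.array([-.82,-.572,0])
u=proj(q,T+ax*.055+[0,0,.003])[0].astype(int)
b=np.radians(-71.7);e=np.array([.4937,.2113,.01])+.055*np.array([np.cos(b),np.sin(b),0])
v=proj(o,e)[0].astype(int);print(u,v)
I=[cv2.resize(i["frame"][w[1]-16:w[1]+17,w[0]-16:w[0]+17],(396,396),interpolation=cv2.INTER_NEAREST) for i,w in((q,u),(o,v))]
cv2.imwrite("pics/z1.png",np.hstack(I)[:,:,::-1])
for i,Cc,w in((q,D,u),(o,cloud(o),v)):
    print((i["depth"][w[1]-9:w[1]+10,w[0]-9:w[0]+10]*1000).astype(int))
E
```

```text
[307 150] [347 269]
[[1491 1490 1493 1486 1477 1481 1465 1457 1445 1442 1428 1428 1423 1414
  1407 1403 1118 1121 1119]
 [1491 1482 1485 1489 1484 1473 1470 1460 1452 1452 1433 1429 1118 1118
  1119 1118 1117 1119 1116]
 [1479 1476 1477 1480 1480 1480 1468 1469 1456 1115 1114 1113 1114 1113
  1115 1112 1110 1117 1111]
 [1472 1470 1475 1474 1473 1477 1469 1108 1109 1107 1108 1108 1111 1108
  1105 1107 1109 1110 1111]
 [1470 1468 1467 1471 1467 1470 1466 1111 1106 1110 1105 1104 1101 1108
  1106 1102 1103 1102 1101]
 [1461 1467 1464 1468 1461 1465 1459 1113 1116 1105 1102 1101 1099 1101
  1100 1101    0 1103 1102]
 [1460 1456 1462 1453 1453 1459 1460 1114 1110 1113 1112 1100 1099 1094
  1097 1097 1100 1101 1102]
 [1448 1444 1446 1449 1451 1447 1449 1452 1112 1116 1114 1122 1116 1098
  1097 1096 1100 1100 1103]
 [1444 1442 1443 1444 1440 1449 1442 1441 1117 1117 1118 1116 1121 1101
  1097 1101 1098 1102 1105]
 [1441 1441 1439 1441 1438 1435 1433 1433 1118 1119 1118 1123 1123 1098
  1097 1100 1100 1108 1106]
 [1436 1429 1440 1431 1433 1433 1429 1431 1120 1118 1118 1117 1117 1099
  1098 1
[... 1660 characters left out ...]
 952 957 960 956 957 960 960 962 960 964 962
  964]
 [961 961 958 955 956 955 957 956 956 955 958 960 962 962 961 961 958 961
  958]
 [958 957 959 955 952 955 957 958 957 957 956 958 958 956 956 957 960 956
  912]
 [955 954 957 955 960 958 955 953 955 953 956 954 956 952 954 917 912 910
  910]
 [954 953 955 952 956 952 956 952 951 954 954 955 950 914 910 911 909 910
  908]
 [950 951 951 950 950 952 949 947 948 949 950 913 910   0 908 908 908 905
  908]
 [947 948 949 945 947 947 948 947 947 911 898 898 895 894 907 910 904 902
  902]
 [946 943 947 945 946 947 944 911 895 895 894 894 896 895 892 904 904 903
  903]
 [943 941 943 943 941 906 894 891 890 894 894 893 892 892 892 894 902 902
  901]]
```

View pics/z1.png

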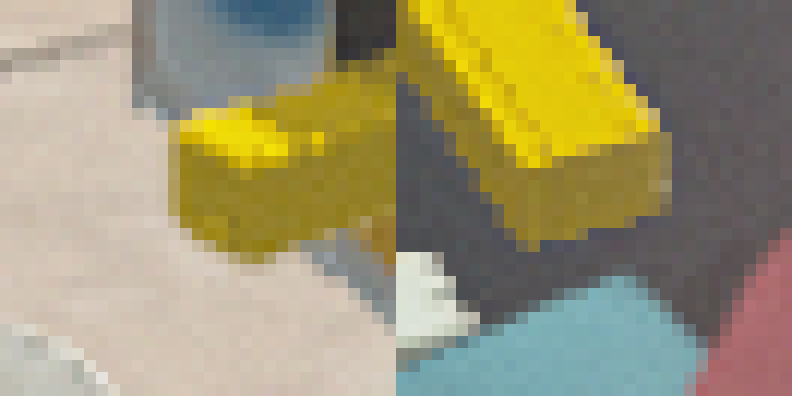

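Depth shows a recess of about 20 mm in the -x end face of the held case (1122 next to 1098), while the other end is flat. The mouth is on the correct side, so I'll lower it into the orange clip.

move_arm(increments="3 1 0 0 0 0.2 255;0 0 -20 0 0 0 255;0 0 -20 0 0 0 255;0 0 -15 0 0 0 255;0 0 0 0 0 0 255;0 0 0 0 0 0 255;0 0 0 0 0 0 255;0 0 0 0 0 0 255", grip_force=55)

```text
time: 9.72
position: [0.4979, 0.4452, 0.082]
tool_rot: [-0.946, 2.994, 0.002]
ft_force: [0.5, -0.8, -1.1]
grip_width: 0.271
grip_force: 55.0
```

move_arm(increments="0 0 -6 0 0 0 255;0 0 -6 0 0 0 255;0 0 -6 0 0 0 255;0 0 -6 0 0 0 255;0 0 -6 0 0 0 255;0 0 0 0 0 0 255;0 0 0 0 0 0 255;0 0 0 0 0 0 255")

```text
time: 10.38
position: [0.4974, 0.4439, 0.0497]
tool_rot: [0.946, -2.995, 0.001]
ft_force: [1.4, -0.1, -4.2]
grip_width: 0.268
grip_force: 55.0
```

move_arm(increments="0 0 -4 0 0 0 255;0 0 -4 0 0 0 255;0 0 -4 0 0 0 255;0 0 -4 0 0 0 255;0 0 0 0 0 0 255;0 0 0 0 0 0 255;0 0 0 0 0 0 255;0 0 0 0 0 0 255")

```text
time: 11.05
position: [0.4974, 0.4444, 0.0349]
tool_rot: [-0.947, 2.995, -0.0]
ft_force: [-1.2, -0.9, 4.3]
grip_width: 0.269
grip_force: 55.0
```

move_arm(increments="0 0 -2 0 0 0 255;0 0 -2 0 0 0 255;0 0 0 0 0 0 255;0 0 0 0 0 0 255;0 0 0 0 0 0 255;0 0 0 0 0 0 255;0 0 0 0 0 0 255;0 0 0 0 0 0 255")

```text
time: 11.72
position: [0.4974, 0.4444, 0.0348]
tool_rot: [-0.946, 2.995, -0.003]
ft_force: [-5.2, -9.6, 25.4]
grip_width: 0.271
grip_force: 55.0
```

It's seated: z stopped and the force is 25 N. Releasing and lifting.

move_arm(increments="0 0 2 0 0 0 140;0 0 0 0 0 0 140;0 0 0 0 0 0 140;0 0 0 0 0 0 140;0 0 0 0 0 0 140;0 0 0 0 0 0 140;0 0 0 0 0 0 140;0 0 0 0 0 0 140")

```text
time: 12.38
position: [0.4973, 0.4443, 0.0323]
tool_rot: [0.947, -2.995, -0.0]
ft_force: [-0.5, -0.5, 0.7]
grip_width: 0.45
grip_force: 0.0
```

move_arm(increments="0 0 10 0 0 0 140;0 0 20 0 0 0 140;0 0 30 0 0 0 140;0 0 40 0 0 0 140;0 0 40 0 0 0 140;0 0 0 0 0 0 140;0 0 0 0 0 0 140;0 0 0 0 0 0 140")

```text
time: 13.05
position: [0.4974, 0.4442, 0.1729]
tool_rot: [-0.947, 2.995, -0.001]
ft_force: [-0.2, -0.4, -1.1]
grip_width: 0.454
grip_force: 0.0
```

```bash
cat >see.py <<'E'
from h import *
from bench import ctrl
import pickle
def yel(p,C,z0=.035,z1=.06):
    h=cv2.cvtColor(p["frame"],cv2.COLOR_RGB2HSV)
    k=(abs(h[...,0].astype(int)-26)<6)&(h[...,1]>150)&(C[...,2]>z0)&(C[...,2]<z1)
    n,l,st,_=cv2.connectedComponentsWithStats(k.astype(np.uint8));return l==1+st[1:,4].argmax()
E
python3 - <<'E'
from see import *
s=ctrl.get_state();print(s["position"],s["grip_width"])
go(446,303.6,100,120.7)
for n in("wrist","top","side"):
    p=ctrl.get_image(n);C=cloud(p)
    try:
        k=yel(p,C);print(n,k.sum(),rect(C[k]),np.median(C[k][:,2]))
        t=(C[k][:,:2]-[.4974,.4437])@[.8198,.5726];print("x ext",np.percentile(t,[1,99])); w=(C[k][:,:2]-[.4974,.4437])@[-.5726,.8198];print("y",np.percentile(w,[2,98]))
    except Exception as e:print(n,e)
    if n=="top":
        m=blob(p,C,340,205);print("probe",m.sum(),rect(C[m]))
        print({t:[np.round(d["centre"],3).tolist() for d in ctrl.find_in(t,p)[:2]] for t in("brush_red","brush_wood","brush_green")})
    if n=="wrist":cv2.imwrite("pics/w4.png",p["frame"][:,:,::-1])
E
```

```text
[0.49742149 0.44421929 0.17289743] 0.45435552616144464
d [ -51.4 -140.6  -72.9] rot [ 4.000e-02  2.000e-02 -9.439e+01] yaw -144.9 /8: [ -6.4 -17.6  -9.1] [  0.    0.  -11.8]
wrist 3367 [497.7 445.6 110.3  23.6  35.2] 0.048512080131818514
x ext [-0.05311022  0.05488184]
y [-0.0098998   0.01236609]
top 465 [489.3 438.6  91.4  23.3  35.7] 0.04852820646410272
x ext [-0.05485288  0.03487017]
y [-0.01052492  0.01120977]
probe 537 [425.5 338.1 140.2  24.5 -59.1]
{'brush_red': [[0.43, 0.115, 0.018], [0.522, 0.38, 0.007]], 'brush_wood': [[0.392, 0.198, 0.02]], 'brush_green': [[0.34, 0.29, 0.02]]}
side 141 [509.3 449.1  69.4  27.3  33.1] 0.04923432051775678
x ext [-0.02121344  0.0440493 ]
y [-0.01429359  0.00914154]
```

View pics/w4.png

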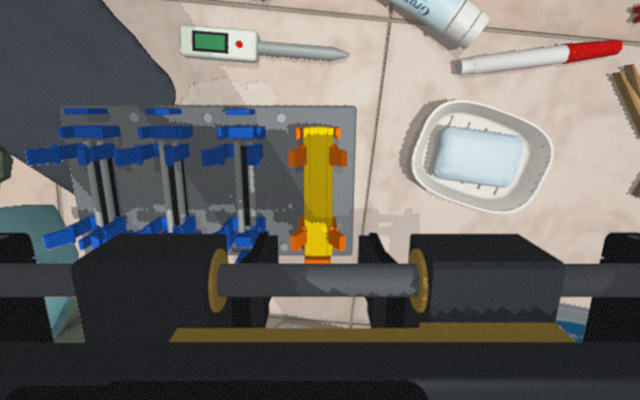

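The wrist view shows the case at (318,190) snapped between the orange prongs, mouth at the top end, which is the front of the rack. Its top is at z=48.5 and it's centred within 2 mm. Next is the probe at (215,42).

move_arm(increments="-3.3 -8.7 0 0 0 -6 110;-3.3 -8.7 0 0 0 -6 110;-3.3 -8.7 0 0 0 -6 110;-3.3 -8.7 0 0 0 -6 110;-3.3 -8.7 0 0 0 -6 110;-3.3 -8.7 0 0 0 -6 110;-3.3 -8.7 0 0 0 -6 110;-3.3 -8.7 0 0 0 -6 110")

```text
time: 14.02
position: [0.4706, 0.3742, 0.172]
tool_rot: [-0.361, -3.12, 0.001]
ft_force: [-0.5, -0.5, -0.0]
grip_width: 0.572
grip_force: 0.0
```

move_arm(increments="-3.3 -8.7 -10 0 0 -6 110;-3.3 -8.7 -10 0 0 -6 110;-3.3 -8.7 -10 0 0 -6 110;-3.3 -8.7 -10 0 0 -6 110;-3.3 -8.7 -10 0 0 -6 110;-3.3 -8.7 -10 0 0 -6 110;-3.3 -8.7 -10 0 0 -6 110;-3.3 -8.7 -10 0 0 -4 110")

```text
time: 14.68
position: [0.4441, 0.3046, 0.0918]
tool_rot: [-1.551, -2.731, 0.001]
ft_force: [-0.2, 1.1, -0.5]
grip_width: 0.572
grip_force: 0.0
```

```bash
python3 - <<'E'
from see import *
p=ctrl.get_image("wrist");C=cloud(p)
s=ctrl.get_state();print(s["position"],s["grip_width"])
go(445,305.4,4,120.8)
cv2.imwrite("pics/w5.png",p["frame"][:,:,::-1])
X=np.array([.445,.3054]);d=np.array([np.cos(np.radians(120.8)),np.sin(np.radians(120.8))])
P=C[(C[...,2]>.005)&(C[...,2]<.03)];t=(P[:,:2]-X)@d;w=(P[:,:2]-X)@[-d[1],d[0]]
for a in range(-35,120,10):
    k=(abs(t*1000-a)<5)&(abs(w)<.025);print(a,k.sum(),np.round(np.percentile(w[k],[3,97])*1000,1) if k.sum()>5 else "")
E
```

```text
[0.44266462 0.30173752 0.08961239] 0.5643932233530335
d [  2.3   3.7 -85.6] rot [ 0.24 -0.22  0.15] yaw 120.6 /8: [  0.3   0.5 -10.7] [ 0.03 -0.03  0.02]
-35 0 
-25 371 [-12.2   9.3]
-15 437 [-12.6   9.8]
-5 470 [-12.6   9.8]
5 491 [-12.4   9.8]
15 497 [-12.3   9.8]
25 514 [-12.1   9.6]
35 408 [-11.4   8.9]
45 239 [-6.8  3.5]
55 245 [-6.7  3.5]
65 247 [-6.5  3.9]
75 273 [-6.5  4.1]
85 283 [-6.4  4.1]
95 271 [-6.3  4. ]
105 173 [-5.   2.1]
115 15 [-2.7  0.2]
```

move_arm(increments="1 1 -28 0 0 0.2 110;0 0 -30 0 0 0 110;0 0 -28 0 0 0 110;0 0 0 0 0 0 110;0 0 0 0 0 0 255;0 0 0 0 0 0 255;0 0 0 0 0 0 255;0 0 0 0 0 0 255", grip_force=40)

```text
time: 15.4
position: [0.4466, 0.3069, 0.0082]
tool_rot: [1.539, 2.737, 0.003]
ft_force: [0.1, 0.5, 0.6]
grip_width: 0.352
grip_force: 0.0
```

move_arm(increments="0 0 0 0 0 0 255;0 0 0 0 0 0 255;0 0 0 0 0 0 255;0 0 0 0 0 0 255;0 0 0 0 0 0 255;0 0 0 0 0 0 255;0 0 0 0 0 0 255;0 0 0 0 0 0 255")

```text
time: 16.07
position: [0.4464, 0.3065, 0.0078]
tool_rot: [1.54, 2.737, 0.002]
ft_force: [-0.6, -1.2, 6.5]
grip_width: 0.271
grip_force: 40.0
```

move_arm(increments="0 0 10 0 0 0 255;0 0 35 0 0 0 255;0 0 35 0 0 0 255;0 0 35 0 0 0 255;-5 2 0 0 0 -6 255;-5 2 0 0 0 -6 255;-5 2 0 0 0 -6 255;-5 2 0 0 0 -6 255", grip_force=50)

```text
time: 16.73
position: [0.4253, 0.3142, 0.1223]
tool_rot: [2.082, 2.352, 0.001]
ft_force: [-0.0, -0.8, -0.3]
grip_width: 0.267
grip_force: 50.0
```

move_arm(increments="-9 4 0 0 0 -6 255;-9 4 0 0 0 -6 255;-9 4 0 0 0 -6 255;-9 4 0 0 0 -6 255;-9 4 0 0 0 -6 255;-9 4 0 0 0 -6 255;-9 4 0 0 0 -6 255;-5 4 0 0 0 -6 255")

```text
time: 17.4
position: [0.3562, 0.3464, 0.122]
tool_rot: [2.858, 1.304, -0.0]
ft_force: [-0.1, -0.4, -1.0]
grip_width: 0.268
grip_force: 50.0
```

```bash
python3 - <<'E'
from see import *
p0=pickle.load(open("top0.pkl","rb"));C0=cloud(p0)
k=(C0[...,2]>.008)&(C0[...,2]<.06)&(C0[...,0]>.28)&(C0[...,0]<.365)&(C0[...,1]>.33)&(C0[...,1]<.5)
P=C0[k];print(rect(P))
for a in range(280,370,10):
    print(a,[int(1000*np.percentile(q[:,2],95)) if len(q:=P[(abs(P[:,0]*1000-a-5)<5)&(abs(P[:,1]*1000-b-5)<5)])>2 else 0 for b in range(330,500,10)])
s=ctrl.get_state();print(s["position"])
go(358.8,347.6,120,34.9)
p=ctrl.get_image("wrist");C=cloud(p)
T=np.array(s["position"]);P=C[(C[...,2]>.11)&(C[...,2]<.16)]
a=np.radians(yaw(s));d=np.array([np.cos(a),np.sin(a)]);t=(P[:,:2]-T[:2])@d*1000;w=(P[:,:2]-T[:2])@[-d[1],d[0]]*1000
for a in range(25,120,8):
    k=(abs(t-a)<4)&(abs(w)<18);print(a,k.sum(),np.round(np.percentile(w[k],[3,97]),1) if k.sum()>5 else "",np.round(np.percentile(P[k][:,2],90)*1000,1) if k.sum()>5 else "")
print("tip",np.percentile(t[(abs(w)<8)],99.5))
cv2.imwrite("pics/w6.png",p["frame"][:,:,::-1])
E
```

```text
[321.9 416.8 166.7  45.2  89. ]
280 [0, 0, 0, 0, 0, 0, 0, 0, 0, 0, 0, 0, 0, 0, 0, 0, 0]
290 [0, 0, 0, 0, 0, 0, 0, 0, 0, 0, 0, 0, 0, 0, 0, 0, 0]
300 [8, 10, 12, 14, 16, 18, 20, 22, 24, 28, 28, 30, 30, 31, 31, 0, 0]
310 [0, 12, 13, 15, 18, 21, 22, 26, 29, 31, 33, 33, 35, 35, 35, 0, 0]
320 [0, 10, 13, 15, 17, 20, 23, 26, 27, 29, 31, 32, 32, 34, 34, 0, 18]
330 [0, 10, 12, 14, 17, 18, 21, 23, 25, 26, 27, 27, 26, 29, 0, 16, 17]
340 [0, 0, 9, 0, 0, 0, 0, 0, 0, 0, 0, 0, 0, 0, 0, 16, 0]
350 [0, 0, 0, 0, 0, 0, 0, 0, 0, 0, 0, 0, 0, 0, 0, 0, 0]
360 [0, 0, 0, 0, 0, 0, 0, 0, 0, 0, 0, 0, 0, 0, 0, 0, 0]
[0.35620767 0.34644251 0.12198251]
d [ 2.6  1.2 -2. ] rot [ 3.000e-02 -1.000e-02 -1.416e+01] yaw 49.1 /8: [ 0.3  0.1 -0.2] [ 0.   -0.   -1.77]
25 920 [-10.5  12. ] 135.4
33 942 [-9.6 11.5] 134.8
41 418 [-4.3  6.1] 130.5
49 436 [-4.3  6. ] 130.5
57 441 [-4.2  6. ] 130.5
65 471 [-4.6  5.9] 130.4
73 496 [-4.5  5.8] 130.5
81 518 [-4.4  6.2] 130.4
89 540 [-4.3  6.1] 130.5
97 505 [-3.9  5.7] 130.3
105 299 [-2.6  4. ] 128.6
113 42 [-0.9  2.3] 127.0
tip 109.02617157921784
```

View pics/w6.png

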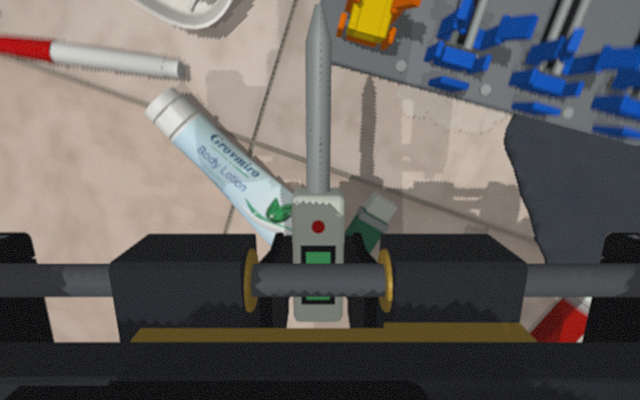

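The gel tube is under 20 mm high at this end, so the fingers clear it. The tip is 109 mm ahead of the TCP, and the rod axis is 3 mm above the TCP. Turning and lowering in front of the mouth.

move_arm(increments="0 0 0 0 0 -5 255;0 0 0 0 0 -5 255;0 0 0 0 0 -4.2 255;0 0 -25 0 0 0 255;0 0 -25 0 0 0 255;0 0 -25 0 0 0 255;0 0 0 0 0 0 255;0 0 0 0 0 0 255")

```text
time: 18.12
position: [0.3568, 0.3454, 0.0461]
tool_rot: [2.994, 0.949, -0.005]
ft_force: [0.2, 0.6, -0.6]
grip_width: 0.268
grip_force: 50.0
```

```bash
python3 - <<'E'
from see import *
s=ctrl.get_state();print(s["position"],yaw(s))
go(356.4,345.9,35.5,34.9)
p=ctrl.get_image("wrist");C=cloud(p)
P=C.reshape(-1,3);d=np.array([.8202,.5721]);O=np.array([.4974,.4443])
t=(P[:,:2]-O)@d*1000;w=(P[:,:2]-O)@[-d[1],d[0]]*1000;z=P[:,2]*1000
for a in range(-140,56,6):
    k=(abs(t-a)<3)&(abs(w)<14.5)&(z>36)&(z<70)
    if k.sum()>5:print(a,k.sum(),np.round(np.percentile(w[k],[3,97]),1),np.round(np.percentile(z[k],[50,90]),1))
E
```

```text
[0.35678415 0.34544658 0.04610239] 35.18282767078881
d [ -0.4   0.5 -10.6] rot [ 0.08 -0.15 -0.28] yaw 35.2 /8: [-0.   0.1 -1.3] [ 0.01 -0.02 -0.04]
-140 829 [-10.3  11.2] [57. 59.]
-134 314 [-4.7  5.8] [53.4 54.6]
-128 319 [-4.6  5.8] [53.2 54.4]
-122 325 [-4.5  5.8] [53.2 54.5]
-116 335 [-4.4  5.7] [53.3 54.4]
-110 356 [-4.8  5.7] [53.2 54.5]
-104 350 [-4.7  5.7] [53.1 54.4]
-98 371 [-4.6  5.7] [53.2 54.4]
-92 380 [-4.5  5.7] [53.2 54.5]
-86 405 [-4.4  6.1] [53.2 54.5]
-80 406 [-4.4  6.1] [53.3 54.4]
-74 361 [-3.9  5.6] [52.8 54.1]
-68 243 [-2.6  4. ] [51.5 52.9]
-62 95 [-1.3  2.7] [50.2 51.2]
```

move_arm(increments="-0.4 0.5 -5.5 0 0 -0.3 255;0 0 -5 0 0 0 255;0 0 0 0 0 0 255;0 0 0 0 0 0 255;4.1 2.9 0 0 0 0 255;4.1 2.9 0 0 0 0 255;4.1 2.8 0 0 0 0 255;0 0 0 0 0 0 255")

```text
time: 18.83
position: [0.3709, 0.3562, 0.0364]
tool_rot: [-2.997, -0.938, -0.002]
ft_force: [-0.4, 0.2, -1.1]
grip_width: 0.265
grip_force: 50.0
```

move_arm(increments="4.1 2.9 0 0 0 0 255;4.1 2.9 0 0 0 0 255;4.1 2.8 0 0 0 0 255;4.1 2.9 0 0 0 0 255;4.1 2.9 0 0 0 0 255;4.1 2.8 0 0 0 0 255;4.1 2.9 0 0 0 0 255;0 0 0 0 0 0 255")

```text
time: 19.5
position: [0.3992, 0.376, 0.0362]
tool_rot: [-2.997, -0.938, -0.001]
ft_force: [0.2, 0.8, -0.0]
grip_width: 0.27
grip_force: 50.0
```

move_arm(increments="4.1 2.8 0 0 0 0 255;4.1 2.9 0 0 0 0 255;4.1 2.8 0 0 0 0 255;4.1 2.9 0 0 0 0 255;4.1 2.9 0 0 0 0 255;0 0 0 0 0 0 255;0 0 0 0 0 0 255;0 0 0 0 0 0 255")

```text
time: 20.17
position: [0.4185, 0.3896, 0.036]
tool_rot: [2.998, 0.939, -0.001]
ft_force: [0.1, -0.4, -1.2]
grip_width: 0.268
grip_force: 50.0
```

move_arm(increments="1.6 1.1 0 0 0 0 255;1.6 1.2 0 0 0 0 255;1.6 1.1 0 0 0 0 255;1.6 1.2 0 0 0 0 255;0.8 0.6 0 0 0 0 255;0 0 0 0 0 0 255;0 0 0 0 0 0 255;0 0 0 0 0 0 255")

```text
time: 20.83
position: [0.4258, 0.3948, 0.036]
tool_rot: [2.998, 0.939, -0.0]
ft_force: [-1.0, 0.2, -0.4]
grip_width: 0.268
grip_force: 50.0
```

move_arm(increments="0.8 0.6 0 0 0 0 255;0.8 0.5 0 0 0 0 255;0 0 0 0 0 0 255;0 0 0 0 0 0 255;0 0 0 0 0 0 255;0 0 0 0 0 0 255;0 0 0 0 0 0 255;0 0 0 0 0 0 255")

```text
time: 21.5
position: [0.4276, 0.396, 0.0362]
tool_rot: [2.998, 0.939, 0.0]
ft_force: [0.2, -0.3, -0.5]
grip_width: 0.272
grip_force: 50.0
```

move_arm(increments="0.8 0.6 0 0 0 0 255;0.8 0.5 0 0 0 0 255;0 0 0 0 0 0 255;0 0 0 0 0 0 255;0 0 0 0 0 0 255;0 0 0 0 0 0 255;0 0 0 0 0 0 255;0 0 0 0 0 0 255")

```text
time: 22.17
position: [0.4292, 0.3971, 0.0361]
tool_rot: [2.998, 0.939, 0.0]
ft_force: [0.0, 0.5, -0.0]
grip_width: 0.268
grip_force: 50.0
```

```bash
python3 - <<'E'
from see import *
s=ctrl.get_state();print(s["position"],s["ft_force"])
p=ctrl.get_image("side");C=cloud(p)
x,y=np.array(proj(p,[.452,.412,.04])[0]).astype(int)
cv2.imwrite("pics/s7.png",cv2.resize(p["frame"][y-50:y+50,x-50:x+50],(500,500),interpolation=2)[:,:,::-1])
E
```

```text
[0.42915478 0.39708941 0.03611801] [ 0.02537086  0.47126321 -0.02631264]
```

View pics/s7.png

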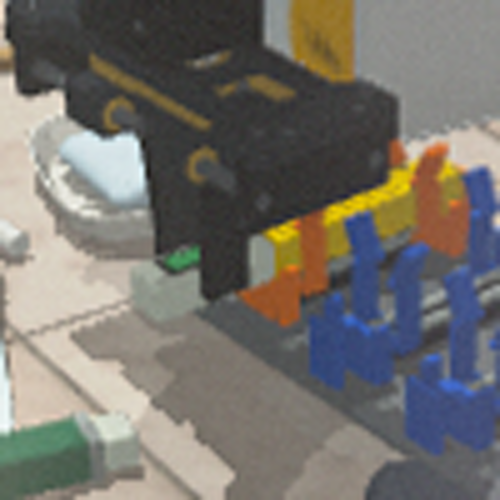

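Handle and case meet, or nearly so, at crop (272,255). I'll keep going until there's a contact force.

move_arm(increments="0.8 0.6 0 0 0 0 255;0 0 0 0 0 0 255;0 0 0 0 0 0 255;0 0 0 0 0 0 255;0.8 0.5 0 0 0 0 255;0 0 0 0 0 0 255;0 0 0 0 0 0 255;0 0 0 0 0 0 255")

```text
time: 22.88
position: [0.4308, 0.3982, 0.0361]
tool_rot: [2.998, 0.939, 0.0]
ft_force: [-0.8, -1.0, -1.3]
grip_width: 0.271
grip_force: 50.0
```

```bash
python3 - <<'E'
from see import *
s=ctrl.get_state();print(s["position"],s["ft_force"])
p=ctrl.get_image("wrist");C=cloud(p)
P=C.reshape(-1,3);d=np.array([.8202,.5721]);O=np.array([.4974,.4443])
h=cv2.cvtColor(p["frame"],cv2.COLOR_RGB2HSV).reshape(-1,3)
t=(P[:,:2]-O)@d*1000;w=(P[:,:2]-O)@[-d[1],d[0]]*1000;z=P[:,2]*1000
k=(abs(w)<8)&(z>40)&(z<60);ye=k&(abs(h[:,0].astype(int)-26)<6)&(h[:,1]>150)
wh=k&(h[:,1]<70)&(h[:,2]>120)
print("yellow",np.percentile(t[ye],[0.5,1,99,99.5]),"white",np.percentile(t[wh],[1,99,99.5]), wh.sum())
E
```

```text
[0.43079064 0.39818926 0.03608521] [-0.81794958 -0.99195964 -1.33548582]
yellow [-47.81717061 -47.30883482  28.16278695  28.49237698] white [-111.10001383  -48.90051847  -48.83042909] 2253
```

The case has slid back about 5 mm within its 6 mm of play, and the handle is at the mouth. One more small push against the end stop.

move_arm(increments="0.8 0.6 0 0 0 0 255;0 0 0 0 0 0 255;0 0 0 0 0 0 255;0 0 0 0 0 0 255;0.8 0.5 0 0 0 0 255;0 0 0 0 0 0 255;0 0 0 0 0 0 255;0 0 0 0 0 0 255")

```text
time: 23.6
position: [0.4318, 0.399, 0.0359]
tool_rot: [2.997, 0.939, -0.002]
ft_force: [-2.4, -1.4, 0.6]
grip_width: 0.269
grip_force: 50.0
```

move_arm(increments="0.8 0.6 0 0 0 0 255;0 0 0 0 0 0 255;0 0 0 0 0 0 255;0 0 0 0 0 0 255;0 0 0 0 0 0 255;0 0 0 0 0 0 255;0 0 0 0 0 0 255;0 0 0 0 0 0 255")

```text
time: 24.27
position: [0.4318, 0.399, 0.0358]
tool_rot: [2.996, 0.939, -0.005]
ft_force: [-4.6, -4.7, 2.9]
grip_width: 0.266
grip_force: 50.0
```

Firm contact (6.6 N axial, motion stopped), so the probe is home. Releasing.

move_arm(increments="0 0 0 0 0 0 140;0 0 0 0 0 0 140;0 0 0 0 0 0 140;0 0 0 0 0 0 140;0 0 0 0 0 0 140;0 0 0 0 0 0 140;0 0 0 0 0 0 140;0 0 0 0 0 0 110")

```text
time: 24.93
position: [0.4332, 0.3999, 0.0361]
tool_rot: [-2.998, -0.939, -0.0]
ft_force: [0.3, -0.1, 0.2]
grip_width: 0.476
grip_force: 0.0
```

move_arm(increments="0 0 10 0 0 0 110;0 0 20 0 0 0 110;0 0 30 0 0 0 110;0 0 40 0 0 0 110;0 0 30 0 0 0 110;0 0 0 0 0 0 110;0 0 0 0 0 0 110;0 0 0 0 0 0 110")

```text
time: 25.6
position: [0.433, 0.3996, 0.1662]
tool_rot: [2.997, 0.939, 0.0]
ft_force: [-0.0, -0.7, -0.2]
grip_width: 0.565
grip_force: 0.0
```

```bash
cat >>see.py <<'E'
def brushes():
    p=ctrl.get_image("top");C=cloud(p);out={}
    for n in("brush_red","brush_wood","brush_green"):
        for d in ctrl.find_in(n,p)[:2]:
            u,v=proj(p,d["centre"])[0].astype(int)
            m=np.zeros((400,640),np.uint8);r=ctrl.silhouettes(n,p)
            print(n,np.round(d["centre"],3),round(d["score"],2),(u,v))
        for d in ctrl.silhouettes(n,p)[:2]:
            k=d["region"]&(C[...,2]>.014)&(C[...,2]<.026)
            if k.sum()>50:print("   sil",round(d["score"],2),k.sum(),rect(C[k]))
    return p,C
E
python3 - <<'E'
from see import *
p,C=brushes()
P=C.reshape(-1,3);d=np.array([.8202,.5721]);O=np.array([.4974,.4443])
h=cv2.cvtColor(p["frame"],cv2.COLOR_RGB2HSV).reshape(-1,3)
p=ctrl.get_image("wrist");C=cloud(p);P=C.reshape(-1,3);h=cv2.cvtColor(p["frame"],cv2.COLOR_RGB2HSV).reshape(-1,3)
t=(P[:,:2]-O)@d*1000;w=(P[:,:2]-O)@[-d[1],d[0]]*1000;z=P[:,2]*1000
k=(abs(w)<8)&(z>40)&(z<60);ye=k&(abs(h[:,0].astype(int)-26)<6)&(h[:,1]>150)
wh=k&(h[:,1]<70)&(h[:,2]>120)
print("yellow",np.percentile(t[ye],[0.5,1,99,99.5]),"white",np.percentile(t[wh],[1,99,99.5]),np.median(z[wh]),np.median(z[ye]))
cv2.imwrite("pics/w8.png",p["frame"][:,:,::-1])
s=ctrl.get_state();print(s["position"],s["joint_positions"].round(2))
go(419,110,110,15)
E
```

```text
sil 0.21 477 [317.5 414.1 112.3  36.3 -86.1]
brush_wood [0.378 0.565 0.018] 0.55 (np.int64(215), np.int64(234))
   sil 0.66 459 [317.  414.1 112.4  36.2 -85.4]
brush_green [0.339 0.291 0.016] 0.65 (np.int64(347), np.int64(252))
   sil 0.75 632 [341.5 290.  116.3  23.9  19.3]
yellow [-46.32776003 -45.64363503  62.07263709  62.5481625 ] white [-110.25438131  -48.08410128  -48.00807998] 48.01958735696857 48.561122496546595
[0.43299763 0.39981229 0.16577723] [-0.15  0.31 -0.76  1.66  0.23  1.26 -1.92]
d [ -14.  -289.8  -55.8] rot [ 1.000e-02 -3.000e-02 -1.979e+01] yaw 34.8 /8: [ -1.7 -36.2  -7. ] [ 0.   -0.   -2.47]
```

View pics/w8.png

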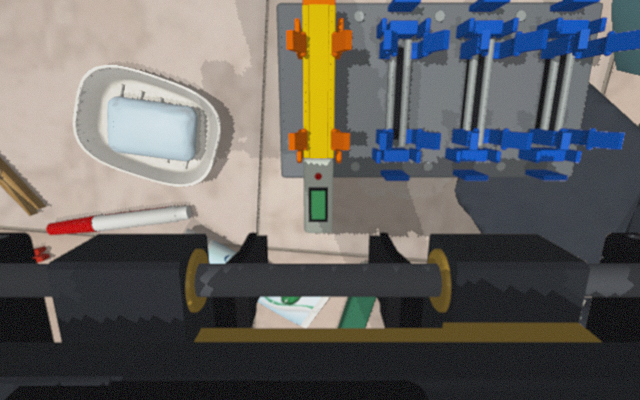

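Probe and case touch at (318,160), tidy in line. Green brush next, centre (341.5,290), 19.3°.

move_arm(increments="-11.5 -13.7 -8 0 0 -2 130;-11.5 -13.7 -8 0 0 -2 130;-11.5 -13.7 -8 0 0 -2 130;-11.5 -13.7 -8 0 0 -2 130;-11.5 -13.7 -8 0 0 -2 130;-11.5 -13.7 -8 0 0 -2 130;-11.5 -13.7 -8 0 0 -2 130;-11 -13.7 -8 0 0 -1.5 130")

```text
time: 26.77
position: [0.341, 0.2897, 0.1017]
tool_rot: [3.097, 0.524, 0.0]
ft_force: [0.4, 0.3, -0.4]
grip_width: 0.493
grip_force: 0.0
```

```bash
python3 - <<'E'
from see import *
p=ctrl.get_image("top");C=cloud(p);m=blob(p,C,347,255);print(m.sum(),rect(C[m]))
p=ctrl.get_image("wrist");C=cloud(p)
s=ctrl.get_state();print(s["position"],yaw(s),s["joint_positions"].round(2))
for d in ctrl.silhouettes("brush_green",p)[:2]:
    k=d["region"]&(C[...,2]>.014)&(C[...,2]<.026);print(d["score"],k.sum(),rect(C[k]))
go(341.5,290,4,19.3)
E
```

```text
Traceback (most recent call last):
  File "h.py", line 26, in blob
    return l==np.bincount(k).argmax()
              ~~~~~~~~~~~~~~~~~~~~~^^
ValueError: attempt to get argmax of an empty sequence
```

move_arm(increments="0 0 -32 0 0 0 130;0 0 -32 0 0 0 130;0 0 -32 0 0 0 130;0 0 0 0 0 0 130;0 0 0 0 0 0 255;0 0 0 0 0 0 255;0 0 0 0 0 0 255;0 0 0 0 0 0 255", grip_force=50)

```text
time: 27.48
position: [0.3428, 0.291, 0.0077]
tool_rot: [-3.097, -0.526, -0.004]
ft_force: [-0.3, 0.8, 4.4]
grip_width: 0.273
grip_force: 23.9
```

move_arm(increments="0 0 0 0 0 0 255;0 0 0 0 0 0 255;0 0 0 0 0 0 255;0 0 0 0 0 0 255;0 0 0 0 0 0 255;0 0 0 0 0 0 255;0 0 0 0 0 0 255;0 0 0 0 0 0 255")

```text
time: 28.15
position: [0.3428, 0.2909, 0.0077]
tool_rot: [-3.097, -0.526, -0.004]
ft_force: [-0.4, -0.6, 7.7]
grip_width: 0.263
grip_force: 50.0
```

move_arm(increments="0 0 10 0 0 0 255;0 0 35 0 0 0 255;0 0 35 0 0 0 255;0 0 35 0 0 0 255;0 0 0 0 0 0 255;24 12.5 0 0 0 2 255;24 12.5 0 0 0 2 255;24 12.5 0 0 0 2 255")

```text
time: 28.82
position: [0.4148, 0.3278, 0.122]
tool_rot: [3.064, 0.689, 0.003]
ft_force: [0.4, 0.6, -0.2]
grip_width: 0.268
grip_force: 50.0
```

move_arm(increments="24 12.5 0 0 0 2 255;24 12.5 0 0 0 2 255;24 12.5 0 0 0 2 255;24 12.5 0 0 0 2 255;24 12.5 0 0 0 1.6 255;0 0 0 0 0 0 255;0 0 0 0 0 0 255;0 0 0 0 0 0 255")

```text
time: 29.48
position: [0.5325, 0.3901, 0.1209]
tool_rot: [2.997, 0.942, -0.002]
ft_force: [-0.4, 0.7, -1.4]
grip_width: 0.266
grip_force: 50.0
```

```bash
python3 - <<'E'
from see import *
p,C=brushes()
p=ctrl.get_image("wrist");C=cloud(p)
s=ctrl.get_state();print(s["position"],s["grip_width"])
go(536.3,390.8,80,34.9)
E
```

```text
brush_red [0.427 0.113 0.018] 0.71 (np.int64(433), np.int64(209))
   sil 0.87 654 [430.2 111.5 116.   24.9  16.8]
   sil 0.69 373 [508.  344.4 195.2 136.8 -30.4]
brush_wood [0.525 0.348 0.007] 0.7 (np.int64(320), np.int64(166))
brush_wood [0.39  0.199 0.021] 0.65 (np.int64(392), np.int64(227))
   sil 0.97 627 [390.9 196.7 114.6  24.5  38.2]
   sil 0.39 362 [526.8 350.7 221.3  81.6 -55.1]
brush_green [0.505 0.37  0.132] 0.8 (np.int64(305), np.int64(158))
brush_green [0.522 0.344 0.008] 0.41 (np.int64(321), np.int64(167))
[0.53362111 0.39024478 0.12113407] 0.2700490602294844
d [  2.7   0.6 -41.1] rot [0.   0.   0.02] yaw 34.9 /8: [ 0.3  0.1 -5.1] [0. 0. 0.]
```

move_arm(increments="2.5 0.6 0 0 0 0 255;0 0 -20 0 0 0 255;0 0 -20 0 0 0 255;0 0 0 0 0 0 255;0 0 -10 0 0 0 255;0 0 -10 0 0 0 255;0 0 -10 0 0 0 255;0 0 0 0 0 0 255", grip_force=55)

```text
time: 30.8
position: [0.5363, 0.3907, 0.0497]
tool_rot: [2.997, 0.942, -0.0]
ft_force: [1.8, 0.2, -2.8]
grip_width: 0.267
grip_force: 55.0
```

move_arm(increments="0 0 -4 0 0 0 255;0 0 -4 0 0 0 255;0 0 -4 0 0 0 255;0 0 -4 0 0 0 255;0 0 -3 0 0 0 255;0 0 0 0 0 0 255;0 0 0 0 0 0 255;0 0 0 0 0 0 255")

```text
time: 31.47
position: [0.5363, 0.391, 0.0348]
tool_rot: [2.996, 0.941, 0.001]
ft_force: [-3.4, -3.8, 15.5]
grip_width: 0.266
grip_force: 55.0
```

move_arm(increments="0 0 1 0 0 0 140;0 0 0 0 0 0 140;0 0 0 0 0 0 140;0 0 0 0 0 0 140;0 0 0 0 0 0 140;0 0 0 0 0 0 140;0 0 0 0 0 0 140;0 0 0 0 0 0 140")

```text
time: 32.13
position: [0.5361, 0.3908, 0.0329]
tool_rot: [2.997, 0.942, -0.0]
ft_force: [-0.4, -0.4, 0.0]
grip_width: 0.45
grip_force: 0.0
```

move_arm(increments="0 0 10 0 0 0 140;0 0 20 0 0 0 140;0 0 35 0 0 0 140;0 0 25 0 0 0 130;-18 -24 0 0 0 1 130;-18 -24 0 0 0 1 130;-18 -24 0 0 0 1 130;-18 -24 0 0 0 0 130")

```text
time: 32.8
position: [0.4633, 0.2942, 0.1237]
tool_rot: [2.971, 1.022, 0.001]
ft_force: [-0.4, -0.2, 0.9]
grip_width: 0.49
grip_force: 0.0
```

move_arm(increments="-18 -24 0 0 0 0 130;-18 -24 0 0 0 0 130;-18 -24 0 0 0 0 130;-18 -24 0 0 0 0 130;0 0 0 0 0 0 130;0 0 0 0 0 0 130;0 0 0 0 0 0 130;0 0 0 0 0 0 130")

```text
time: 33.47
position: [0.3928, 0.2002, 0.1238]
tool_rot: [-2.97, -1.022, -0.002]
ft_force: [0.5, 1.1, 0.3]
grip_width: 0.491
grip_force: 0.0
```

```bash
cat >>see.py <<'E'
def slot(p,C,O,n=""):
    d=np.array([.8198,.5726]);t=(C[...,:2]-np.array(O))@d*1000;w=(C[...,:2]-np.array(O))@[-d[1],d[0]]*1000;z=C[...,2]*1000
    k=(abs(w)<11)&(abs(t)<75)&(z>40)&(z<56)
    if k.sum()>20:print("slot",n,k.sum(),"x",np.round(np.percentile(t[k],[1,99]),1),"z at -50,0,50",[np.round(np.median(z[k&(abs(t-a)<6)]),1) for a in(-48,-15,15,48)])
E
python3 - <<'E'
from see import *
p,C=brushes();slot(p,C,(.5352,.3896),"b1")
p=ctrl.get_image("wrist");C=cloud(p);slot(p,C,(.5352,.3896),"b1")
for d in ctrl.silhouettes("brush_wood",p)[:2]:
    k=d["region"]&(C[...,2]>.014)&(C[...,2]<.026);print(d["score"],k.sum(),rect(C[k]))
go(391,196.8,4,37.9)
E
```

```text
brush_red [0.559 0.346 0.008] 0.19 (np.int64(320), np.int64(150))
brush_wood [0.354 0.169 0.021] 0.64 (np.int64(407), np.int64(244))
   sil 0.53 98 [352.7 166.8  23.7  17.5 -52.1]
brush_green [0.533 0.39  0.05 ] 0.62 (np.int64(298), np.int64(157))
brush_green [0.502 0.446 0.049] 0.3 (np.int64(271), np.int64(172))
slot b1 565 x [-58.2  56.4] z at -50,0,50 [np.float64(49.0), np.float64(48.0), np.float64(47.0), np.float64(45.3)]
0.95 4154 [394.2 201.2 110.6  24.2  38.2]
0.46 3701 [320.2 402.2  79.1  36.7 -86.3]
d [  -1.1   -2.1 -119.1] rot [ 0.01 -0.    0.02] yaw 37.9 /8: [ -0.1  -0.3 -14.9] [ 0. -0.  0.]
```

move_arm(increments="-1 -1.5 -38 0 0 0 130;0 0 -39 0 0 0 130;0 0 -39 0 0 0 130;0 0 0 0 0 0 130;0 0 0 0 0 0 255;0 0 0 0 0 0 255;0 0 0 0 0 0 255;0 0 0 0 0 0 255", grip_force=50)

```text
time: 34.78
position: [0.3922, 0.1974, 0.0086]
tool_rot: [2.97, 1.019, 0.004]
ft_force: [-0.3, 0.1, 2.4]
grip_width: 0.272
grip_force: 23.0
```

move_arm(increments="0 0 0 0 0 0 255;0 0 0 0 0 0 255;0 0 0 0 0 0 255;0 0 0 0 0 0 255;0 0 0 0 0 0 255;0 0 0 0 0 0 255;0 0 0 0 0 0 255;0 0 0 0 0 0 255")

```text
time: 35.45
position: [0.3922, 0.1974, 0.0086]
tool_rot: [2.97, 1.019, 0.003]
ft_force: [-2.8, -0.5, 8.0]
grip_width: 0.267
grip_force: 50.0
```

move_arm(increments="0 0 10 0 0 0 255;0 0 35 0 0 0 255;0 0 35 0 0 0 255;0 0 35 0 0 0 255;0 0 0 0 0 0 255;22.5 17.3 0 0 0 -1 255;22.5 17.3 0 0 0 -1 255;22.5 17.3 0 0 0 -1 255")

```text
time: 36.12
position: [0.4598, 0.2493, 0.1231]
tool_rot: [2.997, 0.938, 0.003]
ft_force: [-0.3, 0.4, 0.0]
grip_width: 0.269
grip_force: 50.0
```

move_arm(increments="22.5 17.3 0 0 0 0 255;22.5 17.3 0 0 0 0 255;22.5 17.3 0 0 0 0 255;22.5 17.3 0 0 0 0 255;22.5 17.3 0 0 0 0 255;0 0 0 0 0 0 255;0 0 0 0 0 0 255;0 0 0 0 0 0 255")

```text
time: 36.78
position: [0.5702, 0.3354, 0.1219]
tool_rot: [2.997, 0.942, -0.002]
ft_force: [-1.1, 0.0, 0.2]
grip_width: 0.271
grip_force: 50.0
```

```bash
python3 - <<'E'
from see import *
p=ctrl.get_image("wrist");C=cloud(p);slot(p,C,(.5352,.3896),"b1")
s=ctrl.get_state();print(s["position"],s["grip_width"])
go(573.2,336.1,80,34.9)
E
```

```text
slot b1 3592 x [-17.5  58.9] z at -50,0,50 [np.float64(nan), np.float64(47.9), np.float64(47.4), np.float64(44.8)]
[0.57023714 0.33511961 0.12218379] 0.26740885746996457
d [  3.    1.  -42.2] rot [ 0.06 -0.03  0.  ] yaw 34.9 /8: [ 0.4  0.1 -5.3] [ 0.01 -0.    0.  ]
  return _methods._mean(a, axis=axis, dtype=dtype,
  ret = ret.dtype.type(ret / rcount)
```

move_arm(increments="3 0.8 0 0 0 0 255;0 0 -20 0 0 0 255;0 0 -20 0 0 0 255;0 0 0 0 0 0 255;0 0 -10 0 0 0 255;0 0 -10 0 0 0 255;0 0 -10 0 0 0 255;0 0 0 0 0 0 255", grip_force=55)

```text
time: 37.5
position: [0.5742, 0.3364, 0.0508]
tool_rot: [-2.997, -0.942, -0.0]
ft_force: [1.9, 0.9, -3.8]
grip_width: 0.27
grip_force: 55.0
```

move_arm(increments="0 0 -4 0 0 0 255;0 0 -4 0 0 0 255;0 0 -4 0 0 0 255;0 0 -4 0 0 0 255;0 0 -3 0 0 0 255;0 0 0 0 0 0 255;0 0 0 0 0 0 255;0 0 0 0 0 0 255")

```text
time: 38.17
position: [0.5743, 0.3366, 0.0356]
tool_rot: [2.996, 0.941, 0.001]
ft_force: [-3.7, -3.7, 15.0]
grip_width: 0.268
grip_force: 55.0
```

move_arm(increments="0 0 1 0 0 0 140;0 0 0 0 0 0 140;0 0 0 0 0 0 140;0 0 0 0 0 0 140;0 0 0 0 0 0 140;0 0 0 0 0 0 140;0 0 0 0 0 0 140;0 0 0 0 0 0 140")

```text
time: 38.83
position: [0.574, 0.3366, 0.0339]
tool_rot: [2.997, 0.942, -0.0]
ft_force: [0.3, -0.7, 0.2]
grip_width: 0.452
grip_force: 0.0
```

move_arm(increments="0 0 10 0 0 0 140;0 0 20 0 0 0 140;0 0 35 0 0 0 140;0 0 25 0 0 0 130;-14 -22 0 0 0 -2 130;-14 -22 0 0 0 -2 130;-14 -22 0 0 0 -2 130;-14 -22 0 0 0 -2 130")

```text
time: 39.5
position: [0.5176, 0.248, 0.1249]
tool_rot: [3.056, 0.728, 0.001]
ft_force: [-0.5, -0.0, 0.6]
grip_width: 0.491
grip_force: 0.0
```

```bash
python3 - <<'E'
from see import *
p,C=brushes();slot(p,C,(.5352,.3896),"b1");slot(p,C,(.573,.3355),"b2")
a=np.radians(16.8);d=np.array([np.cos(a),np.sin(a)]);O=[.4302,.1115]
p0=pickle.load(open("top0.pkl","rb"));C0=cloud(p0)
t=(C0[...,:2]-O)@d*1000;w=(C0[...,:2]-O)@[-d[1],d[0]]*1000
for b in range(-110,111,10):
    k=(abs(t)<40)&(abs(w-b)<5);print(b,int(1000*np.percentile(C0[k][:,2],95)),end="; ")
print()
go(430.2,111.5,120,16.8)
E
```

```text
brush_red [0.428 0.114 0.018] 0.74 (np.int64(433), np.int64(209))
   sil 0.87 649 [430.3 111.2 115.9  25.9  16.6]
brush_wood [0.684 0.389 0.095] 0.3 (np.int64(297), np.int64(79))
   sil 0.73 149 [550.4 366.8 244.1 138.6 -55.3]
brush_green [0.533 0.393 0.048] 0.93 (np.int64(297), np.int64(157))
slot b1 558 x [-58.1  56.2] z at -50,0,50 [np.float64(49.0), np.float64(47.9), np.float64(47.3), np.float64(44.8)]
slot b2 220 x [ 9.8 58.3] z at -50,0,50 [np.float64(nan), np.float64(nan), np.float64(47.8), np.float64(44.9)]
-110 79; -100 69; -90 59; -80 48; -70 42; -60 38; -50 34; -40 32; -30 29; -20 20; -10 23; 0 23; 10 22; 20 4; 30 3; 40 3; 50 3; 60 2; 70 14; 80 22; 90 23; 100 23; 110 22; 
d [ -88.  -138.1   -4.1] rot [-5.000e-02 -1.000e-02 -1.016e+01] yaw 27.0 /8: [-11.  -17.3  -0.5] [-0.01 -0.   -1.27]
  return _methods._mean(a, axis=axis, dtype=dtype,
  ret = ret.dtype.type(ret / rcount)
```

```bash
python3 - <<'E'
from see import *
a=np.radians(16.7);d=np.array([np.cos(a),np.sin(a)]);O=[.4303,.1113]
p0=pickle.load(open("top0.pkl","rb"))
for p0 in(p0,ctrl.get_image("wrist")):
  C0=cloud(p0)
  t=(C0[...,:2]-O)@d*1000;w=(C0[...,:2]-O)@[-d[1],d[0]]*1000;ok=p0["depth"]>0
  print("rows t=-50..50, cols w=-42..-14 step 4")
  for b in range(-50,60,10):
    print(b,[int(1000*np.percentile(C0[k][:,2],90)) if (k:=ok&(abs(t-b)<5)&(abs(w-c)<2)).sum()>1 else None for c in range(-42,-11,4)])
E
```

```text
rows t=-50..50, cols w=-42..-14 step 4
-50 [3, 1, 2, 2, 2, 2, 1, None]
-40 [1, 2, 1, 1, 3, 1, 1, None]
-30 [1, 1, 2, 0, 2, 2, 2, None]
-20 [5, 2, 1, 2, 2, 2, 2, None]
-10 [8, 2, 3, 2, 1, 2, 1, None]
0 [9, 9, 1, 2, 1, 2, 0, None]
10 [25, 21, 20, 18, 1, 2, 3, None]
20 [31, 29, 28, 26, 23, 19, 14, None]
30 [32, 31, 30, 30, 25, 22, 18, 15]
40 [33, 34, 33, 31, 30, 25, 19, 13]
50 [35, 35, 37, 34, 33, 26, 25, 10]
rows t=-50..50, cols w=-42..-14 step 4
-50 [None, None, None, None, None, None, None, None]
-40 [None, None, None, None, None, None, None, None]
-30 [None, None, None, None, None, None, None, None]
-20 [None, None, None, None, None, None, None, None]
-10 [None, None, None, None, None, None, None, None]
0 [None, None, None, None, None, None, None, None]
10 [None, None, None, None, None, None, None, None]
20 [None, None, None, None, None, None, None, None]
30 [None, None, None, None, None, None, None, None]
40 [None, None, None, None, None, None, None, None]
50 [None, None, None, None, None, None, None, None]
```

Cloth lies beside the red brush at its tuft end (t>5 mm). I'll grip 13 mm towards the tail with a narrow opening, which still fits between the prongs.

move_arm(increments="-12.5 -17.7 0 0 0 -1.3 145;-12.5 -17.7 0 0 0 -1.3 145;-12.5 -17.7 0 0 0 -1.3 145;-12.5 -17.7 0 0 0 -1.3 145;-12.5 -17.7 0 0 0 -1.3 145;-12.5 -17.7 0 0 0 -1.3 145;-12.5 -17.7 0 0 0 -1.3 145;-12.5 -17.7 0 0 0 -1.3 145")

```text
time: 40.72
position: [0.4176, 0.1066, 0.1241]
tool_rot: [-3.109, -0.45, -0.0]
ft_force: [0.6, 0.6, 0.4]
grip_width: 0.431
grip_force: 0.0
```

```bash
python3 - <<'E'
from see import *
s=ctrl.get_state()
p=ctrl.get_image("wrist");C=cloud(p)
for d in ctrl.silhouettes("brush_red",p)[:2]:
    k=d["region"]&(C[...,2]>.014)&(C[...,2]<.026);print(d["score"],k.sum(),rect(C[k]) if k.sum() else "")
go(417.8,107.6,9,16.7)
cv2.imwrite("pics/w9.png",p["frame"][:,:,::-1])
E
```

```text
0.58 4379 [430.8 113.9 114.8  24.2  16.5]
d [   1.1    3.4 -114.7] rot [ 0.16 -0.06  0.42] yaw 16.3 /8: [  0.1   0.4 -14.3] [ 0.02 -0.01  0.05]
```

View pics/w9.png

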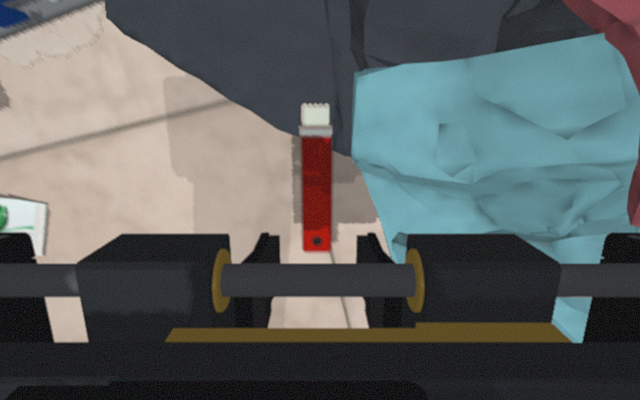

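The brush at (316,180) is centred between the fingers, with cloth to the right of (355,120). Descending.

move_arm(increments="0 1.5 -30 0 0 0.3 145;0 0 -30 0 0 0 145;0 0 -30 0 0 0 145;0 0 -13 0 0 0 145;0 0 0 0 0 0 145;0 0 0 0 0 0 145;0 0 0 0 0 0 145;0 0 0 0 0 0 145")

```text
time: 41.48
position: [0.4196, 0.1091, 0.0225]
tool_rot: [3.108, 0.459, 0.004]
ft_force: [0.2, 0.7, 0.1]
grip_width: 0.426
grip_force: 0.0
```

move_arm(increments="0 0 -6 0 0 0 145;0 0 -6 0 0 0 145;0 0 0 0 0 0 255;0 0 0 0 0 0 255;0 0 0 0 0 0 255;0 0 0 0 0 0 255;0 0 0 0 0 0 255;0 0 0 0 0 0 255", grip_force=50)

```text
time: 42.15
position: [0.4181, 0.1085, 0.0091]
tool_rot: [3.108, 0.458, 0.0]
ft_force: [0.3, 1.2, 0.7]
grip_width: 0.267
grip_force: 50.0
```

move_arm(increments="0 0 0 0 0 0 255;0 0 0 0 0 0 255;0 0 0 0 0 0 255;0 0 0 0 0 0 255;0 0 0 0 0 0 255;0 0 0 0 0 0 255;0 0 0 0 0 0 255;0 0 0 0 0 0 255")

```text
time: 42.82
position: [0.4181, 0.1084, 0.0091]
tool_rot: [3.108, 0.458, -0.0]
ft_force: [-0.0, 0.1, -0.9]
grip_width: 0.269
grip_force: 50.0
```

move_arm(increments="0 0 10 0 0 0 255;0 0 35 0 0 0 255;0 0 35 0 0 0 255;0 0 35 0 0 0 255;0 0 0 0 0 0 255;22.5 20.7 0 0 0 2.3 255;22.5 20.7 0 0 0 2.3 255;22.5 20.7 0 0 0 2.3 255")

```text
time: 43.48
position: [0.4868, 0.1708, 0.125]
tool_rot: [3.073, 0.645, 0.003]
ft_force: [0.2, -0.3, -0.7]
grip_width: 0.265
grip_force: 50.0
```

move_arm(increments="22.5 20.7 0 0 0 2.3 255;22.5 20.7 0 0 0 2.3 255;22.5 20.7 0 0 0 2.2 255;22.5 20.7 0 0 0 2.2 255;22.5 20.7 0 0 0 2.2 255;0 0 0 0 0 0 255;0 0 0 0 0 0 255;0 0 0 0 0 0 255")

```text
time: 44.15
position: [0.5974, 0.2737, 0.1237]
tool_rot: [2.997, 0.941, -0.002]
ft_force: [-0.3, -0.6, -0.5]
grip_width: 0.272
grip_force: 50.0
```

```bash
python3 - <<'E'
from see import *
p=ctrl.get_image("wrist");C=cloud(p)
s=ctrl.get_state();print(s["position"],s["grip_width"])
go(599.9,274.2,80,34.9)
E
```

```text
[0.59746078 0.27314331 0.12406276] 0.27165517957486573
d [  2.4   1.1 -44.1] rot [ 0.07 -0.03  0.05] yaw 34.9 /8: [ 0.3  0.1 -5.5] [ 0.01 -0.    0.01]
```

move_arm(increments="2 0.7 0 0 0 0 255;0 0 -20 0 0 0 255;0 0 -20 0 0 0 255;0 0 0 0 0 0 255;0 0 -10 0 0 0 255;0 0 -10 0 0 0 255;0 0 -10 0 0 0 255;0 0 0 0 0 0 255", grip_force=58)

```text
time: 44.87
position: [0.6003, 0.2745, 0.053]
tool_rot: [2.997, 0.941, 0.0]
ft_force: [1.8, -0.3, -1.8]
grip_width: 0.268
grip_force: 58.0
```

move_arm(increments="0 0 -4 0 0 0 255;0 0 -4 0 0 0 255;0 0 -4 0 0 0 255;0 0 -4 0 0 0 255;0 0 -2 0 0 0 255;0 0 0 0 0 0 255;0 0 0 0 0 0 255;0 0 0 0 0 0 255")

```text
time: 45.53
position: [0.6001, 0.2749, 0.0367]
tool_rot: [2.997, 0.942, -0.0]
ft_force: [-0.7, -0.7, 5.6]
grip_width: 0.271
grip_force: 58.0
```

move_arm(increments="0 0 -2 0 0 0 255;0 0 -1 0 0 0 255;0 0 0 0 0 0 255;0 0 0 0 0 0 255;0 0 0 0 0 0 255;0 0 0 0 0 0 255;0 0 0 0 0 0 255;0 0 0 0 0 0 255")

```text
time: 46.2
position: [0.6002, 0.2749, 0.0364]
tool_rot: [2.996, 0.941, 0.0]
ft_force: [-5.6, -4.7, 18.9]
grip_width: 0.273
grip_force: 58.0
```

move_arm(increments="0 0 2 0 0 0 140;0 0 0 0 0 0 140;0 0 0 0 0 0 140;0 0 0 0 0 0 140;0 0 0 0 0 0 140;0 0 0 0 0 0 140;0 0 0 0 0 0 140;0 0 0 0 0 0 140")

```text
time: 46.87
position: [0.6, 0.2748, 0.0348]
tool_rot: [-2.997, -0.942, 0.001]
ft_force: [-0.3, -0.5, 0.6]
grip_width: 0.448
grip_force: 0.0
```

move_arm(increments="0 0 10 0 0 0 140;0 0 20 0 0 0 140;0 0 35 0 0 0 140;0 0 35 0 0 0 140;-5 -30 20 0 0 0 140;-5 -30 20 0 0 0 140;-5 -30 20 0 0 0 140;-5 -30 0 0 0 0 140")

```text
time: 47.53
position: [0.582, 0.1551, 0.2004]
tool_rot: [2.996, 0.943, 0.012]
ft_force: [0.9, 0.9, 0.3]
grip_width: 0.454
grip_force: 0.0
```

move_arm(increments="-5 -35 5 0 0 0 140;-5 -35 5 0 0 0 140;-5 -35 0 0 0 0 140;-5 -35 0 0 0 0 140;0 0 0 0 0 0 140;0 0 0 0 0 0 140;0 0 0 0 0 0 140;0 0 0 0 0 0 140")

```text
time: 48.2
position: [0.5602, 0.0168, 0.2056]
tool_rot: [-2.995, -0.946, -0.001]
ft_force: [-0.1, 0.5, 1.1]
grip_width: 0.451
grip_force: 0.0
```

```bash
python3 - <<'E'
from see import *
p=ctrl.get_image("top");C=cloud(p)
for n,O in(("case",(.4974,.4437)),("b1",(.5352,.3896)),("b2",(.573,.3355)),("b3",(.6108,.2814))):slot(p,C,O,n)
cv2.imwrite("pics/t10.png",cv2.resize(p["frame"][80:240,230:430],(800,640),interpolation=2)[:600,:,::-1])
E
```

```text
slot case 696 x [-73.4  65.4] z at -50,0,50 [np.float64(48.1), np.float64(48.9), np.float64(48.6), np.float64(48.7)]
slot b1 563 x [-58.2  56.7] z at -50,0,50 [np.float64(49.1), np.float64(47.8), np.float64(47.6), np.float64(44.3)]
slot b2 560 x [-57.   57.1] z at -50,0,50 [np.float64(48.7), np.float64(48.1), np.float64(47.5), np.float64(45.3)]
slot b3 546 x [-57.8  56.4] z at -50,0,50 [np.float64(48.8), np.float64(47.9), np.float64(47.5), np.float64(44.8)]
```

View pics/t10.png

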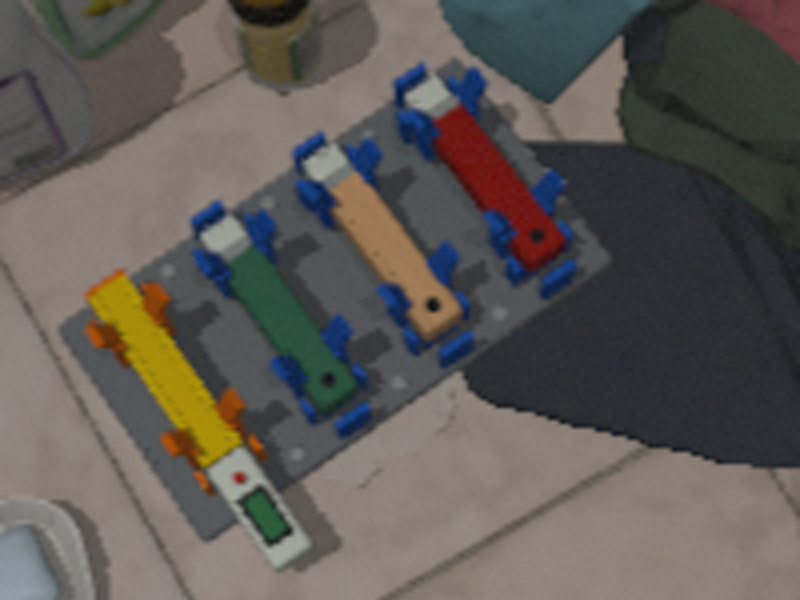

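All three brushes are centred and seated, and the case and probe are in line and touching at (225,458). Handing in.

```bash
python3 -c "
from bench import ctrl
print(ctrl.close_job())"
```

```text
the job is handed in; nothing more can be done
None
```

The job is handed in: the yellow case is snapped into the orange clip with its mouth to the front, the probe was then slid fully home in it, and the red, green and wood brushes are each centred in their own blue clip. It took about 48 s of the 200 s; the verdict was not reported back.

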